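# Crimp the stubby bottles on the lever press

### The arm

A 6-joint arm with a two-finger parallel gripper is mounted at the origin on the work surface. World frame = base frame: x ahead of the robot, y to its left, z up, the work surface at z = 0. Lengths are in m, angles in rad, forces in N, time in s.
With the tool pointing down it reaches from about 0.3 to 0.95 m from the base axis. Payload 3.1 kg.
Tool frame: the origin (TCP) lies midway between the tips of the shut fingers; the grasp point (between the pads) lies 19 mm behind it; z points along the fingers, y is the direction in which the jaws open and shut (so a half turn about z gives the same grasp; the last joint's range is limited). The gripper opens to 85 mm and grips with 20 to 120 N. Pads are 22 mm wide; open, the fingers measure 114 mm over their backs; the gripper's body (76 mm by 85 mm) begins 54 mm behind the grasp point. The pads swing forward as they close: fully open they stand 13 mm farther back than shut.
Start: joints at [-1.418, 0.308, 1.634, -0, 1.2, -0.07], TCP at [0.138, -0.61, 0.192] pointing down, gripper open.
Joint ranges: [-3.06, 3.06], [-0.79, 1.96], [0.05, 2.63], [-1.19, 4.34], [0.05, 2.64], [-2.94, 2.94]. Speed limits (rad/s): [2.79, 2.79, 3.14, 3.14, 3.14, 3.14].

### API

Orientations are given as a unit quaternion [w, x, y, z].
In Python, from station import manip gives the robot as it stands. The module is installed in compiled form; this text tells all that it offers.
- The arm moves only by the tool arm_command, never from a script. Its argument "commands" is a list of rows, each a list of 3 entries, a list of its own where there are three numbers: the shift along the tool's x, y, z in cm, then the turn, a rotation vector about the tool's x, y, z in degrees, then the gripper's target within -1 to 1 (fully open at 1, half-way at 0, shut at -1). A call has 1 to 8 rows; each row is the pose to reach, as a shift and turn from the pose commanded when the call began, along the tool's axes at that moment; what a row does not reach only later rows make up. A row lasts 1/10 s, in which the tool goes at most 50 mm and 8.59 degrees, less where a joint would pass 70% of its speed; a pose out of reach is approached as far as the arm can. A call with a gripper value outside its range is refused whole. The fingers move at their own pace and stop on an object; "force" is the grip in N (left out, the last holds). Time passes only in rows, so rows that repeat a pose let the fingers close. It gives the time, the measured TCP pose, the force and the opening at its end, in the units of the state.
- manip.sense(): the state, without advancing time (a new reading comes with each control period).
- manip.snapshot(name): name is "scene" or "top" or "wrist"; returns the picture (400x640x3 uint8, red, green, blue); there is no depth.
- manip.get_calibration(name): a dict with "vertical_fov" (degrees; the focal length in pixels is half the picture's height over the tangent of half this angle, whatever the lens; pixels are square), "cx", "cy" (the principal point, pixels), "R" (3x3) and "t" (3): a world point X has camera coordinates R X + t; the wrist camera has in their place "mount" (4x4, takes a point from camera to tool coordinates, whose origin is the TCP and whose axes are the flange's). Camera axes: x right, y down, z forward; pixel columns grow to the right and rows downward; lengths in m; the calibration is good to about 2 mm. A picture is of the moment at which its call begins: read the wrist's pose just before it. get_calibration takes no time and is no camera call.
- manip.close_job(): hands the job in, once; it reports no verdict.
The state is a dict: "time_s": time; "q": joint angles; "qd": joint speeds; "joint_torque": joint torques, N m; "eef_pos": TCP position; "tool_rot": TCP orientation; "wrist_force": force on the tool from outside, world axes, zero at the start; "torque": the same for the moment, N m; "opening": finger opening in m.
Only numpy, scipy, OpenCV 4.12 (cv2) and the standard library are available. Lean on these libraries where they do the work, as an engineer would, in place of code of your own. Each camera call takes 0.05 s, during which the arm holds its last target.

### The job

The dipper has been left standing on the capping press: hang it by its hook over the front lip of the cap bin, so that it hangs down outside the bin, clear of the counter. Then crimp the small stubby bottles one at a time, beginning with the one nearest the press and working outwards along the row: stand the bottle centred on the stage between the stops, swing the lever fully down onto it, raise the lever again and stand the bottle upright in the wooden tray. Finish with every small bottle in the tray and the lever standing upright, and leave the tall bottle, the cork and the cork extractor alone.

Things in the scene. Friction and masses are not known exactly. Their poses are not given: they have to be found in the camera images.
- stage (a point): Centre of the upper face of the press's steel stage plate (100 x 100 mm, 18 mm above the counter), fixed. x points level from the open front (robot's side) to the column, z up. Two side stops (12 mm high, 50 mm long along x) have their inner faces at y = +35 and -35 mm, the back stop its face at x = +35 mm; the front is open.
- lever_hinge (a point): Axis of the press lever, on the column, 115 mm behind the stage centre (stage x) and 163 mm above the counter; the axis runs along the stage's y.
- lever (a joint): Lever angle, rad: 0 = level and fully down, pointing to the front; 1.57 = upright; at most 1.75 (leaning back). A stiff hinge: it stays where it is left; moving it takes about 2 to 8 N at the bar. The lever is a 16 mm square bar from the hinge to the cross bar. Below about 1.45 rad it is in the way of a gripper over the stage.
- lever_bar (a point): Centre of the lever's wooden cross bar, 175 mm from the hinge: a round bar, 16 mm in diameter, 100 mm long along the stage's y axis (50 mm to each side). It can be gripped 30 mm to either side of its centre.
- bin_lip (a point): Middle of the top edge of the cap bin's front wall, 150 mm above the counter; fixed bin. x axis points level into the bin, y along the lip, z up. Bin 120 (x) x 150 (y) x 150 mm high, walls 5 mm thick (this point is mid-thickness); the caps in it reach about 75 mm up.
- dipper_grip (a point): Centre of the upright wooden grip of the dipper, 22 (x) x 24 (y) x 50 mm high, 142 mm above the dipper's underside; overall height 167 mm. Dipper axes: x points to the side where the hook is, z up. It starts standing upright on the stage. About 0.16 kg.
- dipper_hook (a point): Seat of the dipper's rear hook: middle of the 16 mm wide gap between strap and hook finger, at the underside of the hook's top. It lies 30 mm in x from the grip's centre and 37 mm below it. The hook is 24 mm wide and open downwards; its finger reaches 25 mm below the seat.
- dipper_base (a point): Underside centre of the dipper's square cup (44 x 44 x 42 mm), 105 mm below and 35 mm (to -x) from the hook seat. The strap runs up the cup's +x side at x = 22 to 27 mm.
- bottle_near_mid (a point): Half-way up the stubby amber bottle nearest the press in the row, which runs off to the robot's right (may be absent). 126 mm high, body 62 mm diameter up to 52 mm, shoulder to 74 mm, neck 28 mm diameter from 74 to 118 mm, steel cap 32 mm diameter on top. This point is 63 mm above its underside, z up its axis. About 0.24 kg, heavy base.
- bottle_mid_mid (a point): The same for the middle place of the row: an identical bottle (may be absent).
- bottle_far_mid (a point): The same for the place farthest from the press: an identical bottle (may be absent).
- tray: Fixed open wooden tray, origin under its centre, 120 (x) x 290 (y) x 30 mm high outside, walls and floor 8 mm (floor top 8 mm above the counter). Room for three bottles in a row along y, for example at y = -85, 0, +85 mm.
- tall_bottle: Tall amber bottle, 72 mm in diameter, 235 mm high, origin under its centre. Leave alone.
- mallet_cork: Mallet-head cork standing on its head, 38 mm in diameter, 50 mm high. Leave alone.
- extractor: Chrome cork extractor lying flat, about 180 mm long with a 90 mm cross handle. Leave alone.
- press: The fixed press; origin on the counter under the stage centre, axes as the stage. Its slate slab reaches from x = -85 to +165 mm and y = -65 to +65 mm, 10 mm thick. The column (56 mm wide, 180 mm high) stands at x = +100 to +144 mm.
- bell (a point): Centre of the mouth of the bell on the lever's underside, 115 mm from the hinge: 52 mm outside, 44 mm inside diameter, mouth 31 mm below the lever's centre line. With the lever fully down it covers the cap of a bottle on the stage, its inner top about 2 mm above the cap.

How it is judged:
On the way, in this order (a step that is already met when the one before it is completed fails the run):
1. The dipper hangs by its hook on the bin's front lip, outside the bin, let go and at rest (x of dipper_hook in the frame of bin_lip between -0.012 and 0.012 m and y of dipper_hook in the frame of bin_lip between -0.065 and 0.065 m and z of dipper_hook in the frame of bin_lip between -0.008 and 0.012 m and x of dipper_base in the frame of bin_lip below -0.015 m and height (world z) of dipper_base above 0.02 m and angle between dipper_hook's own z axis and vertical below 0.35 rad and contact force between dipper and the fingers below 0.1 N and linear speed of dipper below 0.03 m/s), for 0.3 s.
2. The bottle from the near place stands centred on the stage and the lever is fully down over it (horizontal distance between bottle_near_mid and stage below 0.008 m and angle between bottle_near_mid's own z axis and vertical below 0.1 rad and height (world z) of bottle_near_mid below 0.09 m and distance between bottle_near_mid and bell below 0.058 m), for 0.3 s.
3. The bottle from the mid place stands centred on the stage and the lever is fully down over it (horizontal distance between bottle_mid_mid and stage below 0.008 m and angle between bottle_mid_mid's own z axis and vertical below 0.1 rad and height (world z) of bottle_mid_mid below 0.09 m and distance between bottle_mid_mid and bell below 0.058 m), for 0.3 s.
4. The bottle from the far place stands centred on the stage and the lever is fully down over it (horizontal distance between bottle_far_mid and stage below 0.008 m and angle between bottle_far_mid's own z axis and vertical below 0.1 rad and height (world z) of bottle_far_mid below 0.09 m and distance between bottle_far_mid and bell below 0.058 m), for 0.3 s.
At the end, for the whole second after the job is handed in: The dipper hangs by its hook on the bin's front lip, cup outside and 20 mm or more above the counter, tilted under 0.35 rad; every small bottle present stands upright (within 0.1 rad) on the tray floor; the lever is above 1.35 rad; all is at rest and let go (all of step 1 and value of joint lever above 1.35 rad and x of bottle_near_mid in the frame of tray between -0.055 and 0.055 m and y of bottle_near_mid in the frame of tray between -0.14 and 0.14 m and z of bottle_near_mid in the frame of tray between 0.06 and 0.08 m and angle between each of bottle_near_mid, bottle_mid_mid, bottle_far_mid's own z axis and vertical below 0.1 rad and linear speed of each of bottle_near, bottle_mid, bottle_far below 0.03 m/s and x of bottle_mid_mid in the frame of tray between -0.055 and 0.055 m and y of bottle_mid_mid in the frame of tray between -0.14 and 0.14 m and z of bottle_mid_mid in the frame of tray between 0.06 and 0.08 m and x of bottle_far_mid in the frame of tray between -0.055 and 0.055 m and y of bottle_far_mid in the frame of tray between -0.14 and 0.14 m and z of bottle_far_mid in the frame of tray between 0.06 and 0.08 m); the robot touches nothing.
It fails at once if The tall bottle is pushed more than 30 mm from its place (distance of tall_bottle from where it was at the start of the episode above 0.03 m).
It fails at once if The mallet-head cork is pushed more than 30 mm from its place (distance of mallet_cork from where it was at the start of the episode above 0.03 m).
It fails at once if The cork extractor is pushed more than 30 mm from its place (distance of extractor from where it was at the start of the episode above 0.03 m).
Of bottle_near, bottle_mid, bottle_far only 2 to 3 are there at a start; the rules pass over those that are not, and their reading is None.
At some moment in a run one of bottle_near, bottle_mid, bottle_far may be knocked a few centimetres aside while the robot is not near it.
It also fails if it takes over 210 s, if anything falls off the work surface, if the arm or the gripper's body presses on something with over 40 N, if the wrist force passes 120 N, or if a joint passes its speed limit or range.

## Working session

There is one attempt and no reset: what is moved stays moved. The work goes in short steps, Python scripts to look and compute and a tool call to move; the robot and the scene stay as the last step left them, time stands still between calls to the robot, and variables do not carry over. Pictures are saved under pics/ and viewed, and the job is handed in when it is done.

Besides the shell and the picture viewer there is one more tool, called after "Emit:" by a JSON object that holds its "api" and its "payload", one argument or row to a line. arm_command: Moves the arm, as the interface text tells. Its arguments: {"type":"object","properties":{"commands":{"type":"array"},"force":{"type":"number"}},"required":["commands"]}

```bash
mkdir -p pics
cat > h.py <<'E'
import numpy as np, cv2
from station import manip
from scipy.spatial.transform import Rotation as Ro
def save(n,f):
    s=manip.sense(); im=manip.snapshot(n); cv2.imwrite('pics/'+f,im[:,:,::-1]); return s,im
def cam(n,s=None):
    c=manip.get_calibration(n); f=200/np.tan(np.radians(c['vertical_fov'])/2)
    if 'R' in c: return f,c['cx'],c['cy'],np.array(c['R']),np.array(c['t'])
    q=s['tool_rot']; T=np.eye(4); T[:3,:3]=Ro.from_quat([q[1],q[2],q[3],q[0]]).as_matrix(); T[:3,3]=s['eef_pos']
    M=np.linalg.inv(T@np.array(c['mount'])); return f,c['cx'],c['cy'],M[:3,:3],M[:3,3]
def ray(c,u,v,z):
    f,cx,cy,R,t=c; o=-R.T@t; d=R.T@np.array([(u-cx)/f,(v-cy)/f,1]); return o+d*(z-o[2])/d[2]
def proj(c,X):
    f,cx,cy,R,t=c; p=R@np.array(X)+t; return np.array([cx+f*p[0]/p[2],cy+f*p[1]/p[2]])
E
python3 - <<'E'
from h import *
for n in ['scene','top','wrist']:
    s,im=save(n,n+'0.png'); print(n,manip.get_calibration(n))
print(s)
E
```

```text
scene {'vertical_fov': 47.74934178888867, 'cx': 325.8002695378046, 'cy': 203.78296516542707, 'R': array([[-0.59276666,  0.80536956,  0.00275079],
       [ 0.50644512,  0.37540421, -0.7762635 ],
       [-0.62621165, -0.45875   , -0.63040258]]), 't': array([ 0.33350556, -0.20609744,  1.58147901])}
top {'vertical_fov': 45.9769357374101, 'cx': 322.4181199041764, 'cy': 197.94834695699961, 'R': array([[ 0.01461393, -0.99986922,  0.00692678],
       [-0.98548476, -0.0155748 , -0.16904799],
       [ 0.16913376, -0.00435578, -0.98558348]]), 't': array([-0.03043147,  0.59798492,  1.30946649])}
wrist {'vertical_fov': 67.9715873036249, 'cx': 324.140719822564, 'cy': 201.71742314120365, 'mount': array([[ 1.15154835e-04, -9.48987237e-01, -3.15314462e-01,
         8.12116304e-02],
       [ 9.99999973e-01,  1.72851470e-04, -1.55016701e-04,
         5.55639534e-04],
       [ 2.01611440e-04, -3.15314436e-01,  9.48987232e-01,
        -1.82342262e-01],
       [ 0.00000000e+00,  0.00000000e+00,  0.00000000e+00,
         1.00000000e+00]])}
{'time_s': 0.1, 'q': array([-1.41769867e+00,  3.08943465e-01,  1.63506058e+00,  3.50644135e-06,
        1.19972046e+00, -6.97122769e-02]), 'qd': array([-2.07652811e-03, -2.93987499e-03, -2.70373868e-03,  7.49651006e-04,
        1.31633686e-04,  1.22316933e-05]), 'joint_torque': array([-4.75521410e-04, -4.16407549e+01, -2.77645361e+01, -9.43141117e-05,
        4.02850201e-03,  3.40643396e-05]), 'eef_pos': array([ 0.13794579, -0.6087276 ,  0.19064549]), 'tool_rot': array([-1.06506282e-03,  9.93800388e-01,  1.11173972e-01, -4.27964479e-05]), 'wrist_force': array([-0.42404786, -0.55488475,  0.32573423]), 'torque': array([-0.00594878,  0.0202423 ,  0.02711421]), 'opening': 0.08516482046098171}
```

View pics/scene0.png

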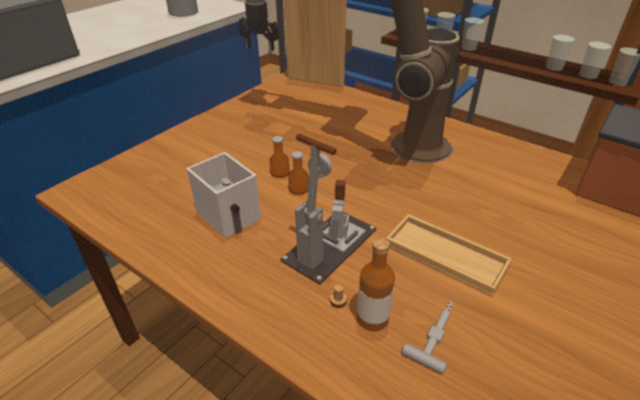

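View pics/top0.png

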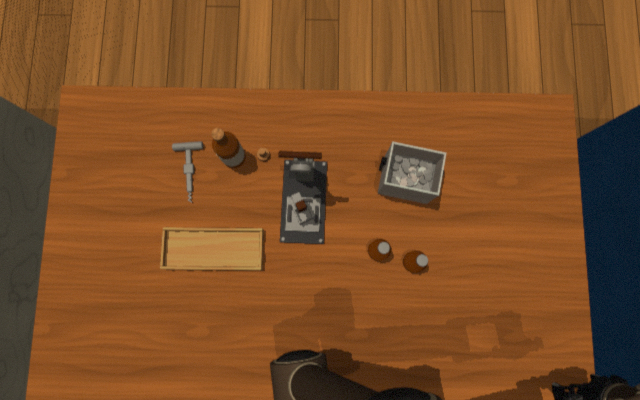

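View pics/wrist0.png

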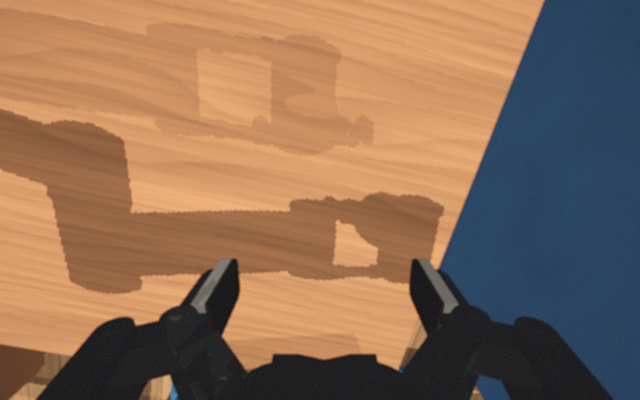

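Run:
```python
import cv2
t=cv2.imread('pics/top0.png'); s=cv2.imread('pics/scene0.png')
cv2.imwrite('pics/t1.png',cv2.resize(t[125:285,265:465],None,fx=4,fy=3.75,interpolation=cv2.INTER_CUBIC)[:600])
cv2.imwrite('pics/s1.png',cv2.resize(s[120:290,180:400],None,fx=3.5,fy=3.5,interpolation=cv2.INTER_CUBIC))
cv2.imwrite('pics/t2.png',cv2.resize(t[125:285,150:310],None,fx=3.7,fy=3.7,interpolation=cv2.INTER_CUBIC))
```

```text
(no output)
```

View pics/t1.png

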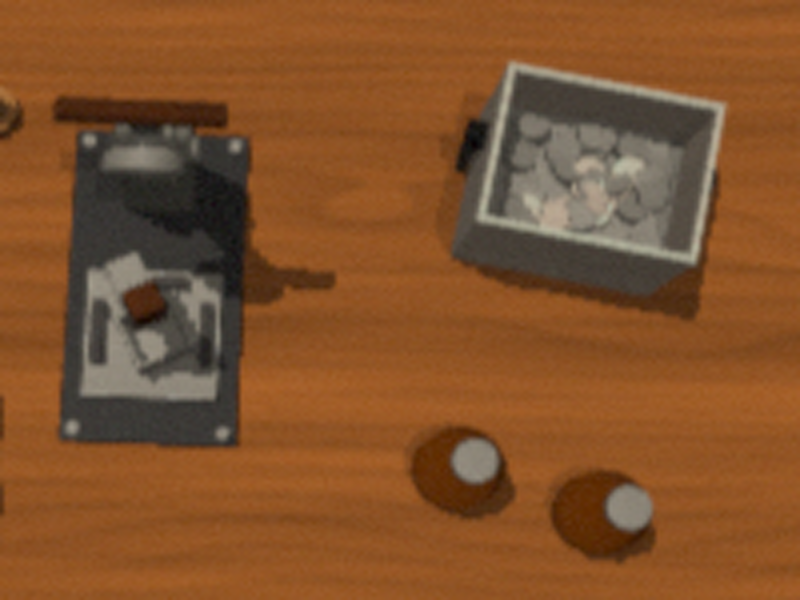

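View pics/s1.png

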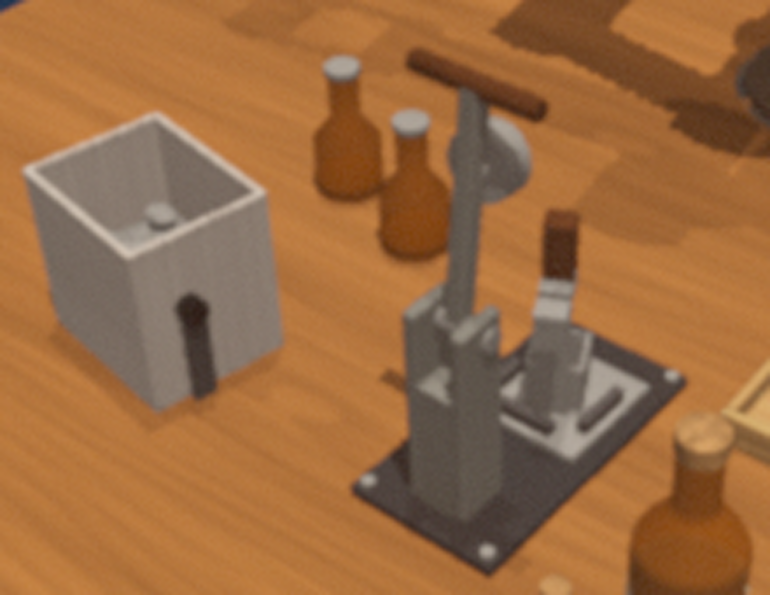

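View pics/t2.png

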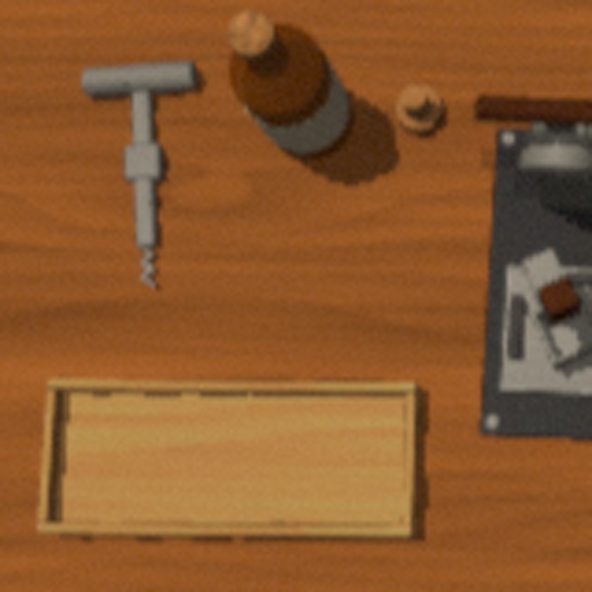

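Run:
```python
from h import *
c=cam('top')
def P(x,y,z): return ray(c,265+(x+.5)/4-.5,125+(y+.5)/3.75-.5,z)
def fit(loc,w):
    l=np.array(loc,float);w=np.array(w)[:,:2];lc=l.mean(0);wc=w.mean(0)
    a=l-lc;b=w-wc; th=np.arctan2((a[:,0]*b[:,1]-a[:,1]*b[:,0]).sum(),(a*b).sum())
    R=np.array([[np.cos(th),-np.sin(th)],[np.sin(th),np.cos(th)]])
    o=wc-R@lc; print('orig',o.round(4),'yaw',np.degrees(th).round(1),'res',(w-(l@R.T+o)).round(4).tolist())
# slab
print('press');fit([(.165,.065),(.165,-.065),(-.085,-.065),(-.085,.065)],[P(78,132,.01),P(250,138,.01),P(238,445,.01),P(62,440,.01)])
print('stage plate');fit([(.05,.05),(.05,-.05),(-.05,-.05),(-.05,.05)],[P(88,268,.018),P(222,272,.018),P(217,401,.018),P(81,395,.018)])
print('bin');fit([(.1225-.005,.075),(.1175,-.075),(-.0025,-.075),(-.0025,.075)],[P(510,63,.15),P(726,103,.15),P(696,264,.15),P(479,222,.15)])
print('caps',P(476,460,.126),P(629,508,.126))
print('bar',P(56,108,.338),P(227,114,.338))
print('grip top',P(145,302,.185), 'cup', P(160,345,.06))
def Q(x,y,z): return ray(c,150+(x+.5)/3.7-.5,125+(y+.5)/3.7-.5,z)
print('tray');fit([(.06,.145),(.06,-.145),(-.06,-.145),(-.06,.145)],[Q(50,381,.03),Q(417,382,.03),Q(411,535,.03),Q(38,533,.03)])
print('tall',Q(250,33,.235),'cork',Q(420,108,.05),'extr',Q(82,78,.01),Q(148,285,.01))
```

```text
press
orig [0.5553 0.0341] yaw -1.2 res [[-0.0014, -0.0002], [-0.0016, 0.0001], [0.0019, 0.0006], [0.0012, -0.0006]]
stage plate
orig [0.5565 0.036 ] yaw -1.3 res [[0.0003, -0.0004], [0.001, 0.0005], [-0.0011, 0.0003], [-0.0002, -0.0003]]
bin
orig [ 0.6113 -0.2602] yaw -10.9 res [[0.0002, -0.0003], [0.0008, 0.0001], [-0.0005, 0.0011], [-0.0005, -0.0009]]
caps [ 0.45398213 -0.18691001  0.126     ] [ 0.42147476 -0.28879643  0.126     ]
bar [0.65158484 0.08234222 0.338     ] [ 0.64940712 -0.01619846  0.338     ]
grip top [0.55553901 0.03476652 0.185     ] cup [0.54208075 0.02855617 0.06      ]
tray
orig [0.4504 0.295 ] yaw 0.5 res [[-0.0015, -0.0025], [-0.0004, 0.0008], [0.0011, 0.0022], [0.0009, -0.0006]]
tall [0.72886573 0.24970789 0.235     ] cork [0.7270763  0.15436912 0.05      ] extr [0.75849988 0.4363785  0.01      ] [0.5880292  0.37188108 0.01      ]
```

```bash
cat >> h.py <<'E'
def tr(s):
    q=s['tool_rot']; return Ro.from_quat([q[1],q[2],q[3],q[0]])
def yawR(y):
    y=np.radians(y); x=np.array([np.cos(y),np.sin(y),0]); z=np.array([0,0,-1.]); return Ro.from_matrix(np.array([x,np.cross(z,x),z]).T)
def plan(pos,yaw,s=None):
    s=s or manip.sense(); R=tr(s); d=np.array(pos)-s['eef_pos']
    x=R.as_matrix()[:,0]; print('now',s['eef_pos'].round(4),'yaw',np.degrees(np.arctan2(x[1],x[0])).round(1),'q6',s['q'][5].round(2),'t',round(s['time_s'],1),'F',s['wrist_force'].round(1),'op',round(s['opening'],4))
    print('shift cm',(R.inv().apply(d)*100).round(2),'turn',(R.inv()*yawR(yaw)).as_rotvec(degrees=True).round(1))
E
python3 -c "
from h import *
plan([.45,-.1,.33],80)
plan([.49,.035,.33],180)"
```

```text
now [ 0.138  -0.6089  0.1908] yaw 12.8 q6 -0.07 t 0.1 F [0.6 0.4 0.3] op 0.0857
shift cm [ 41.68 -42.76 -13.84] turn [ -0.1  -0.1 -67.2]
now [ 0.138  -0.6089  0.1908] yaw 12.8 q6 -0.07 t 0.1 F [0.6 0.4 0.3] op 0.0857
shift cm [ 48.56 -55.04 -13.81] turn [  -0.    -0.2 -167.2]
```

Emit:
{"api": "arm_command", "payload": {
  "commands": [
    [[0, 0, -7], [0, 0, -8], 1],
    [[2, -2, -13.8], [0, 0, -16], 1],
    [[41.7, -42.8, -13.8], [0, 0, -67], 1],
    [[41.7, -42.8, -13.8], [0, 0, -67], 1],
    [[41.7, -42.8, -13.8], [0, 0, -67], 1],
    [[41.7, -42.8, -13.8], [0, 0, -67], 1],
    [[41.7, -42.8, -13.8], [0, 0, -67], 1],
    [[41.7, -42.8, -13.8], [0, 0, -67], 1]
  ]
}}

```text
time_s: 0.95
eef_pos: [0.303, -0.3394, 0.31]
tool_rot: [0.0, 0.766, 0.643, 0.0]
wrist_force: [0.8, 0.2, -0.0]
opening: 0.0853
```

```bash
python3 -c "
from h import *
plan([.49,.035,.33],180)"
```

```text
now [ 0.303  -0.3394  0.31  ] yaw 80.1 q6 -0.76 t 0.9 F [ 0.8  0.2 -0. ] op 0.0853
shift cm [40.1  11.97 -1.98] turn [  0.    0.  -99.9]
```

Emit:
{"api": "arm_command", "payload": {
  "commands": [
    [[40.1, 12, -2], [0, 0, -66], 1],
    [[40.1, 12, -2], [0, 0, -66], 1],
    [[40.1, 12, -2], [0, 0, -66], 1],
    [[40.1, 12, -2], [0, 0, -66], 1],
    [[40.1, 12, -2], [0, 0, -66], 1],
    [[40.1, 12, -2], [0, 0, -66], 1],
    [[40.1, 12, -2], [0, 0, -66], 1],
    [[40.1, 12, -2], [0, 0, -66], 1]
  ]
}}

```text
time_s: 1.75
eef_pos: [0.4835, 0.0171, 0.3293]
tool_rot: [0.0, 0.292, 0.956, -0.0]
wrist_force: [1.1, -1.3, -0.0]
opening: 0.0856
```

```bash
python3 -c "
from h import *
plan([.49,.035,.33],180)"
```

```text
now [0.4835 0.0171 0.3293] yaw 146.1 q6 -1.03 t 1.8 F [ 1.1 -1.3 -0. ] op 0.0856
shift cm [ 0.47  1.85 -0.08] turn [ -0.    0.  -33.9]
```

Emit:
{"api": "arm_command", "payload": {
  "commands": [
    [[0.5, 1.8, 0], [0, 0, -34], 1],
    [[0.5, 1.8, 0], [0, 0, -34], 1],
    [[0.5, 1.8, 0], [0, 0, -34], 1],
    [[0.5, 1.8, 0], [0, 0, -34], 1],
    [[0.5, 1.8, 0], [0, 0, -34], 1],
    [[0.5, 1.8, 0], [0, 0, -34], 1]
  ]
}}

```text
time_s: 2.35
eef_pos: [0.489, 0.0327, 0.329]
tool_rot: [-0.0, 0.004, 1.0, 0.0]
wrist_force: [-0.7, 0.4, 0.3]
opening: 0.0853
```

```bash
python3 -c "
from h import *
plan([.49,.035,.33],180)
save('wrist','w1.png')"
```

```text
now [0.489  0.0327 0.329 ] yaw 179.6 q6 -1.59 t 2.4 F [-0.7  0.4  0.3] op 0.0853
shift cm [-0.1   0.23 -0.1 ] turn [ 0.  -0.  -0.4]
```

View pics/w1.png

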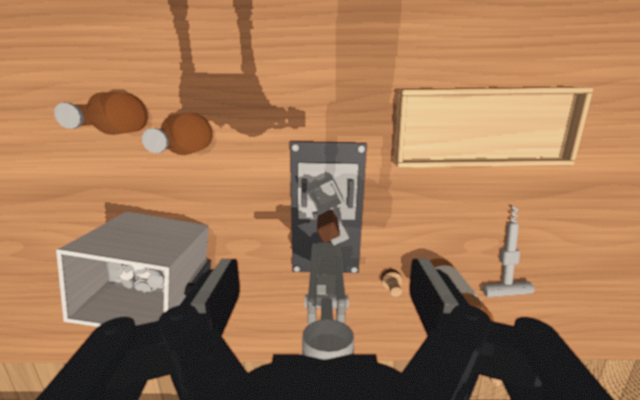

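```bash
python3 -c "
import cv2
t=cv2.imread('pics/w1.png')
cv2.imwrite('pics/w1c.png',cv2.resize(t[130:280,270:390],None,fx=5,fy=4,interpolation=cv2.INTER_CUBIC))"
```

```text
(no output)
```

View pics/w1c.png

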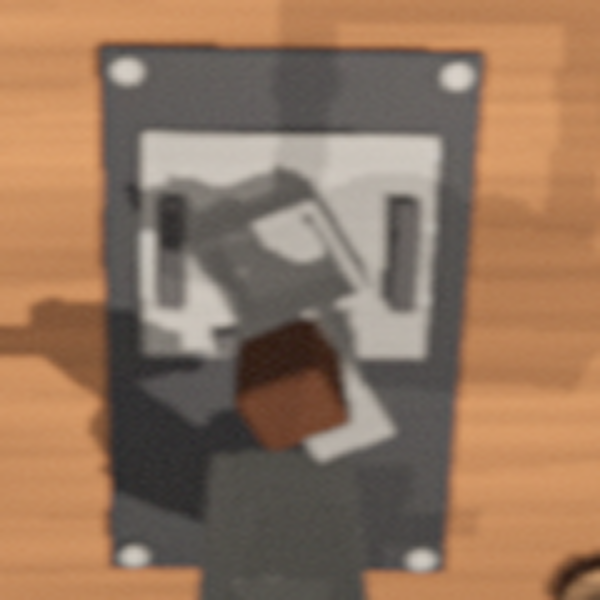

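Run:
```python
from h import *
s=manip.sense(); c=cam('wrist',s)
def P(x,y,z): return ray(c,270+(x+.5)/5-.5,130+(y+.5)/4-.5,z)
g=[P(x,y,.185) for x,y in [(237,395),(318,370),(347,415),(272,452)]]
print(np.round(g,4),np.mean(g,0))
for a,b in zip(g,g[1:]+g[:1]): d=b-a; print('edge',np.hypot(*d[:2]),np.degrees(np.arctan2(d[1],d[0])))
h=[P(x,y,.128) for x,y in [(322,465),(397,432)]]
print('hook end',np.round(h,4),np.mean(h,0))
d=h[1]-h[0];print(np.hypot(*d[:2]),np.degrees(np.arctan2(d[1],d[0])))
k=np.mean(h,0)-np.mean(g,0);print('dir',np.degrees(np.arctan2(k[1],k[0])),np.hypot(*k[:2]))
b=[P(x,y,.06) for x,y in [(190,232),(282,170),(370,288),(240,320)]]; print('cup',np.round(b,4))
for m in [(103,47,.01),(480,55,.01),(140,133,.018),(440,140,.018)]: print(P(*m))
c2=cam('top'); print(ray(c2,265+145/4,125+302/3.75,.185))
```

```text
[[0.5502 0.0232 0.185 ]
 [0.5422 0.0426 0.185 ]
 [0.5569 0.0496 0.185 ]
 [0.569  0.0315 0.185 ]] [0.55456166 0.03670922 0.185     ]
edge 0.02089227541619138 112.28202370096609
edge 0.01621896545400171 25.621759595034675
edge 0.0218086419746069 -56.13892860331763
edge 0.020574266235892633 -156.40251543538218
hook end [[0.6023 0.0456 0.128 ]
 [0.5895 0.0668 0.128 ]] [0.59587293 0.05616497 0.128     ]
0.024804297301309307 121.14246242566183
dir 25.218325863317446 0.045663416029793576
cup [[0.5345 0.0058 0.06  ]
 [0.5097 0.0349 0.06  ]
 [0.5582 0.0629 0.06  ]
 [0.5715 0.0211 0.06  ]]
[ 0.46825886 -0.02427915  0.01      ]
[0.47239796 0.10162344 0.01      ]
[ 0.50301344 -0.01246424  0.018     ]
[0.50666011 0.08838294 0.018     ]
[0.55459363 0.0337744  0.185     ]
```

```bash
python3 -c "
from h import *
plan([.5545,.0355,.25],207)
plan([.5545,.0355,.142],207)"
```

```text
now [0.489  0.0326 0.3291] yaw 179.6 q6 -1.59 t 2.4 F [ 0.4 -0.2 -0.9] op 0.0852
shift cm [-6.55  0.33  7.9 ] turn [  0.   -0.  -27.4]
now [0.489  0.0326 0.3291] yaw 179.6 q6 -1.59 t 2.4 F [ 0.4 -0.2 -0.9] op 0.0852
shift cm [-6.55  0.33 18.7 ] turn [  0.   -0.  -27.4]
```

Emit:
{"api": "arm_command", "payload": {
  "commands": [
    [[-2, 0.1, 2], [0, 0, -8], 1],
    [[-4, 0.2, 4], [0, 0, -16], 1],
    [[-5.5, 0.3, 6], [0, 0, -24], 1],
    [[-6.6, 0.3, 8], [0, 0, -27.4], 1],
    [[-6.6, 0.3, 8], [0, 0, -27.4], 1]
  ]
}}

```text
time_s: 2.9
eef_pos: [0.5536, 0.0352, 0.2456]
tool_rot: [-0.003, -0.234, 0.972, 0.001]
wrist_force: [0.1, 0.5, 0.2]
opening: 0.0857
```

```bash
python3 -c "
from h import *
plan([.5545,.0355,.142],207)
save('wrist','w2.png')"
```

```text
now [0.5536 0.0352 0.2456] yaw -153.0 q6 -2.06 t 2.9 F [0.1 0.5 0.2] op 0.0857
shift cm [-0.15 -0.04 10.35] turn [ 0.2 -0.3  0. ]
```

View pics/w2.png

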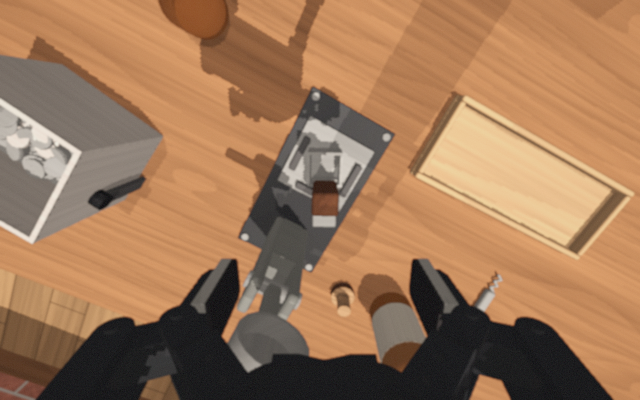

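Emit:
{"api": "arm_command", "payload": {
  "commands": [
    [[-0.1, 0, 3], [0, 0, 0], 1],
    [[-0.1, 0, 6], [0, 0, 0], 1],
    [[-0.1, 0, 8.5], [0, 0, 0], 1],
    [[-0.1, 0, 10.3], [0, 0, 0], 1],
    [[-0.1, 0, 10.3], [0, 0, 0], 1],
    [[-0.1, 0, 10.3], [0, 0, 0], -1],
    [[-0.1, 0, 10.3], [0, 0, 0], -1],
    [[-0.1, 0, 10.3], [0, 0, 0], -1]
  ],
  "force": 40
}}

```text
time_s: 3.75
eef_pos: [0.5575, 0.0358, 0.1483]
tool_rot: [0.002, -0.235, 0.972, -0.0]
wrist_force: [-0.5, 0.1, -0.8]
opening: 0.044
```

Emit:
{"api": "arm_command", "payload": {
  "commands": [
    [[0, 0, 0], [0, 0, 0], -1],
    [[0, 0, 0], [0, 0, 0], -1],
    [[0, 0, 0], [0, 0, 0], -1],
    [[0, 0, -1], [0, 0, 0], -1],
    [[0, 0, -2], [0, 0, 0], -1],
    [[0, 0, -3], [0, 0, 0], -1],
    [[0, 0, -3], [0, 0, 0], -1]
  ]
}}

```text
time_s: 4.45
eef_pos: [0.5581, 0.0358, 0.179]
tool_rot: [0.002, -0.235, 0.972, -0.001]
wrist_force: [0.3, -0.6, 0.4]
opening: -0.0002
```

```bash
python3 -c "
from h import *
plan([.5545,.0355,.142],207)
save('wrist','w3.png')"
```

```text
now [0.5581 0.0358 0.179 ] yaw -152.8 q6 -2.06 t 4.5 F [ 0.3 -0.6  0.4] op -0.0002
shift cm [0.35 0.14 3.7 ] turn [-0.1  0.2  0.2]
```

View pics/w3.png

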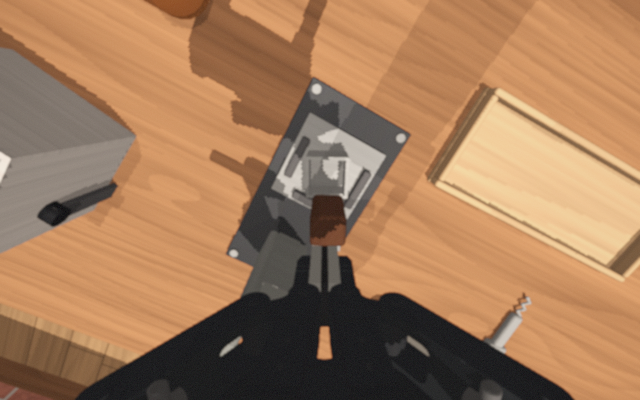

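```bash
python3 -c "
from h import *
t=cv2.imread('pics/w3.png')
s=manip.sense();c=cam('wrist',s)
print(proj(c,s['eef_pos']),proj(c,[.5545,.0355,.185]))
cv2.imwrite('pics/w3c.png',cv2.resize(t[140:290,260:400],None,fx=5,fy=4,interpolation=cv2.INTER_CUBIC))"
```

```text
[324.94588488 230.64624469] [326.48597205 231.34088464]
```

View pics/w3c.png

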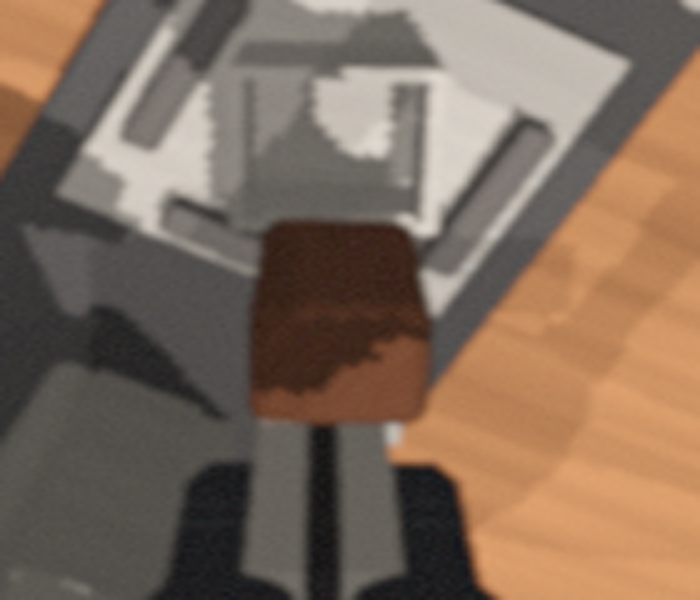

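```bash
python3 -c "
from h import *
s=manip.sense();c=cam('wrist',s)
T=lambda p: tr(s).apply(p)+s['eef_pos']
for p in [(0,0,0),(.011,.0425,-.013),(-.011,.0425,-.013),(0,.0425,-.013),(0,.0425,-.05),(-.011,.0,0),(0,.0,-.02)]: print(p,proj(c,T(p)))
save('scene','s3.png');save('top','t3.png')
t=cv2.imread('pics/s3.png')
cv2.imwrite('pics/s3c.png',cv2.resize(t[60:290,180:440],None,fx=3,fy=2.6,interpolation=cv2.INTER_CUBIC))"
```

```text
(0, 0, 0) [324.94588488 230.64624469]
(0.011, 0.0425, -0.013) [394.00767578 222.85493563]
(-0.011, 0.0425, -0.013) [391.44989836 254.73348443]
(0, 0.0425, -0.013) [392.7049785  239.09094531]
(0, 0.0425, -0.05) [408.6519734  270.66871551]
(-0.011, 0.0, 0) [324.93021319 245.47927036]
(0, 0.0, -0.02) [325.0381953 244.1176632]
```

View pics/s3c.png

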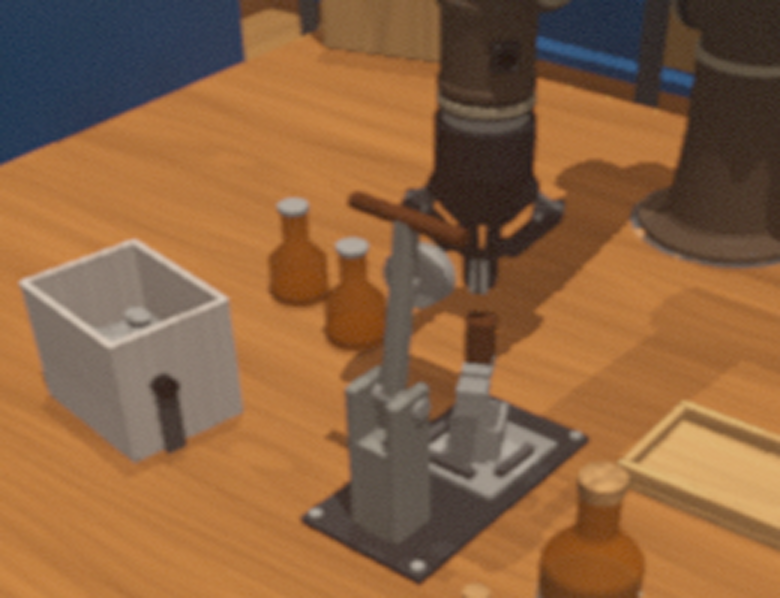

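```bash
python3 -c "
from h import *
s=manip.sense();c=cam('scene')
def crop(p): return ((p[0]-180)*3,(p[1]-60)*2.6)
for X in [s['eef_pos'],s['eef_pos']+[0,0,.03],s['eef_pos']-[0,0,.03],[.5545,.0355,.185],[.5545,.0355,.135],[.5545,.0355,.160]]: print(X,crop(proj(c,X)))
t=cv2.imread('pics/t3.png')
cv2.imwrite('pics/t3c.png',cv2.resize(t[125:305,240:440],None,fx=4,fy=3.3,interpolation=cv2.INTER_CUBIC))
"
```

```text
[0.5560852  0.03586472 0.17643173] (np.float64(478.1657425632498), np.float64(322.86581661228195))
[0.5560852  0.03586472 0.20643173] (np.float64(478.97815421015855), np.float64(296.8009881233383))
[0.5560852  0.03586472 0.14643173] (np.float64(477.3806578250087), np.float64(348.0539083012665))
[0.5545, 0.0355, 0.185] (np.float64(479.1467894494105), np.float64(314.571852082528))
[0.5545, 0.0355, 0.135] (np.float64(477.82068219446427), np.float64(356.47273332740053))
[0.5545, 0.0355, 0.16] (np.float64(478.47438140579334), np.float64(335.81786327703287))
```

View pics/t3c.png

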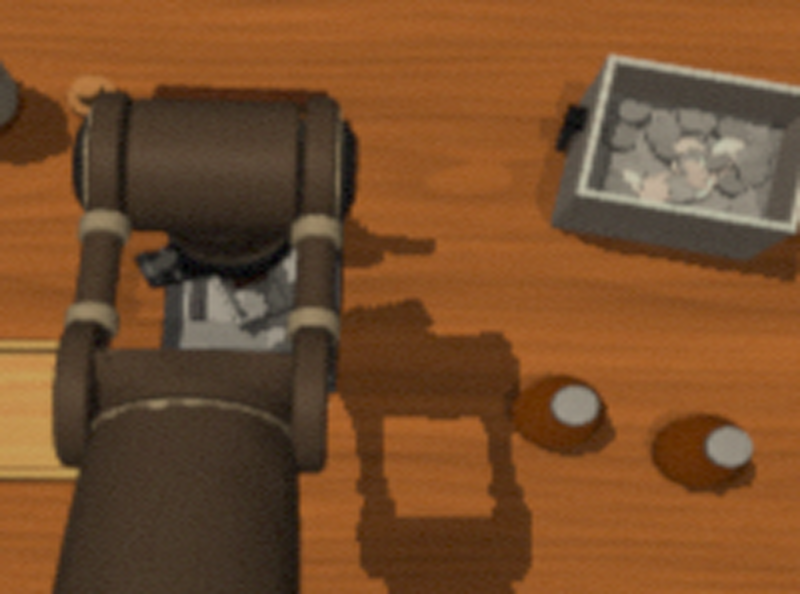

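Emit:
{"api": "arm_command", "payload": {
  "commands": [
    [[0, 0, -3], [0, 0, 0], 1],
    [[0, 0, -3], [0, 0, 0], 1],
    [[0, 0, -3], [0, 0, 0], 1],
    [[0, 0, -3], [0, 0, 0], 1],
    [[0, 0, -3], [0, 0, 0], 1],
    [[0, 0, -3], [0, 0, 0], 1],
    [[0, 0, -3], [0, 0, 0], 1],
    [[0, 0, -3], [0, 0, 0], 1]
  ]
}}

```text
time_s: 5.4
eef_pos: [0.5559, 0.0358, 0.2059]
tool_rot: [-0.0, -0.235, 0.972, 0.0]
wrist_force: [0.1, -0.1, 0.1]
opening: 0.0855
```

```bash
python3 -c "
from h import *
plan([.5545,.0355,.107],207)
save('scene','s4.png')
t=cv2.imread('pics/s4.png')
cv2.imwrite('pics/s4c.png',cv2.resize(t[60:260,260:440],None,fx=4,fy=3,interpolation=cv2.INTER_CUBIC))
"
```

```text
now [0.5559 0.0358 0.2059] yaw -152.8 q6 -2.06 t 5.4 F [ 0.1 -0.1  0.1] op 0.0855
shift cm [0.14 0.03 9.89] turn [ 0.  -0.   0.2]
```

View pics/s4c.png

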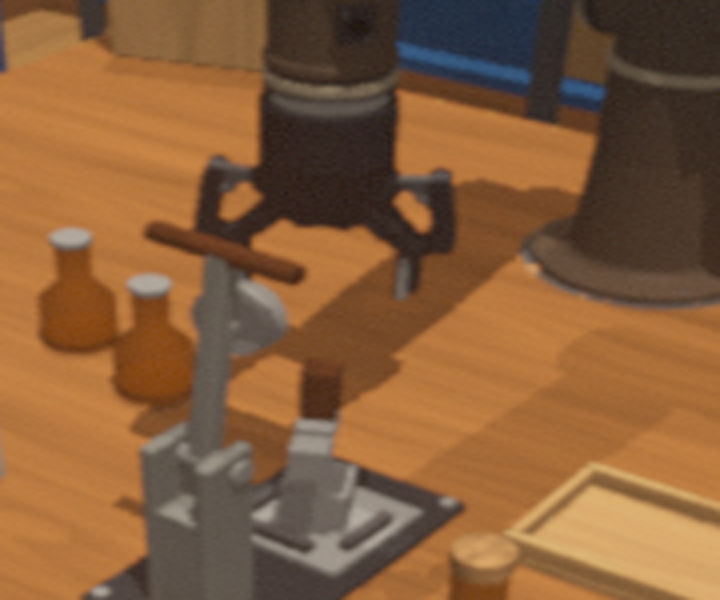

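```bash
python3 -c "
from h import *
s=manip.sense();c=cam('scene'); y=tr(s).as_matrix()[:,1]
for dz in [0,.01,.02,.03,.04,.05,.06]:
  p=proj(c,s['eef_pos']+.05*y+[0,0,dz]); print(dz,(p[0]-260)*4,(p[1]-60)*3)
"
```

```text
0 401.5100038445273 348.75596493817164
0.01 402.36768331773123 338.4785305173741
0.02 403.23548558218454 328.0797963261255
0.03 404.113590913626 317.55760214939994
0.04 405.0021838940404 306.9097361711256
0.05 405.90145354101014 296.1339334241858
0.06 406.8115934417565 285.22787418421206
```

Emit:
{"api": "arm_command", "payload": {
  "commands": [
    [[0.1, 0, 3], [0, 0, 0], 1],
    [[0.1, 0, 6], [0, 0, 0], 1],
    [[0.1, 0, 8.5], [0, 0, 0], 1],
    [[0.1, 0, 10], [0, 0, 0], 1],
    [[0.1, 0, 10], [0, 0, 0], 1],
    [[0.1, 0, 10], [0, 0, 0], 1]
  ]
}}

```text
time_s: 6.05
eef_pos: [0.5558, 0.0354, 0.1068]
tool_rot: [0.0, -0.235, 0.972, -0.0]
wrist_force: [0.0, -0.2, 0.3]
opening: 0.0854
```

```bash
python3 -c "
from h import *
plan([.5545,.0355,.107],207)
save('scene','s5.png')
t=cv2.imread('pics/s5.png')
cv2.imwrite('pics/s5c.png',cv2.resize(t[60:260,260:440],None,fx=4,fy=3,interpolation=cv2.INTER_CUBIC))
"
```

```text
now [0.5558 0.0354 0.1068] yaw -152.8 q6 -2.06 t 6.0 F [ 0.  -0.2  0.3] op 0.0854
shift cm [ 0.11  0.07 -0.02] turn [-0.   0.   0.2]
```

View pics/s5c.png

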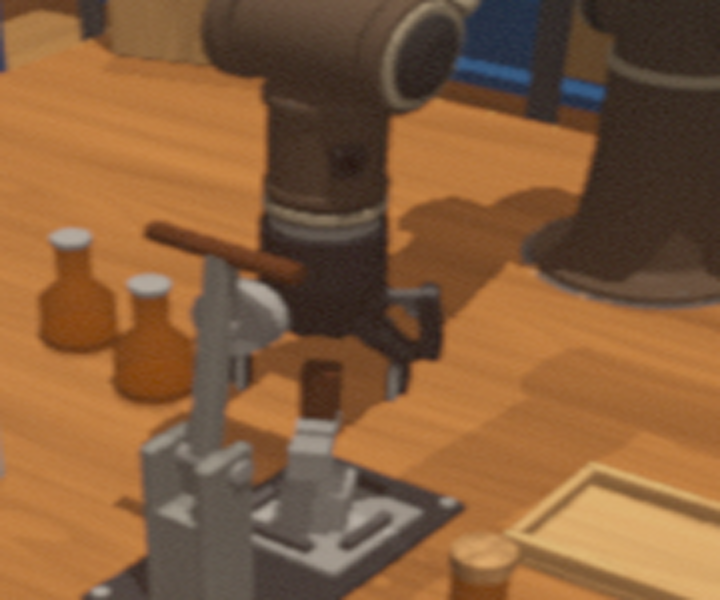

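Fingertips now straddle the grip at mid height (crop 240/400, 390). Close and lift.

Emit:
{"api": "arm_command", "payload": {
  "commands": [
    [[0, 0, 0], [0, 0, 0], -1],
    [[0, 0, 0], [0, 0, 0], -1],
    [[0, 0, 0], [0, 0, 0], -1],
    [[0, 0, 0], [0, 0, 0], -1],
    [[0, 0, 0], [0, 0, 0], -1],
    [[0, 0, 0], [0, 0, 0], -1],
    [[0, 0, 0], [0, 0, 0], -1]
  ],
  "force": 50
}}

```text
time_s: 6.8
eef_pos: [0.5554, 0.0356, 0.1067]
tool_rot: [0.0, -0.235, 0.972, 0.0]
wrist_force: [-1.6, 1.3, 3.3]
opening: 0.0236
```

Emit:
{"api": "arm_command", "payload": {
  "commands": [
    [[0, 0, -1], [0, 0, 0], -1],
    [[0, 0, -2.5], [0, 0, 0], -1],
    [[0, 0, -4], [0, 0, 0], -1],
    [[0, 0, -6], [0, 0, 0], -1],
    [[0, 0, -8], [0, 0, 0], -1],
    [[0, 0, -8], [0, 0, 0], -1]
  ]
}}

```text
time_s: 7.4
eef_pos: [0.5586, 0.0353, 0.191]
tool_rot: [0.004, -0.235, 0.972, -0.001]
wrist_force: [1.3, -0.2, -1.8]
opening: 0.0234
```

```bash
python3 -c "
from h import *
plan([.45,.0,.19],180)
save('wrist','w6.png')
save('scene','s6.png')
t=cv2.imread('pics/s6.png')
cv2.imwrite('pics/s6c.png',cv2.resize(t[60:260,260:440],None,fx=4,fy=3,interpolation=cv2.INTER_CUBIC))
"
```

```text
now [0.5586 0.0353 0.191 ] yaw -152.8 q6 -2.06 t 7.4 F [ 1.3 -0.2 -1.8] op 0.0234
shift cm [11.28  1.82  0.  ] turn [-0.1  0.5 27.2]
```

View pics/s6c.png

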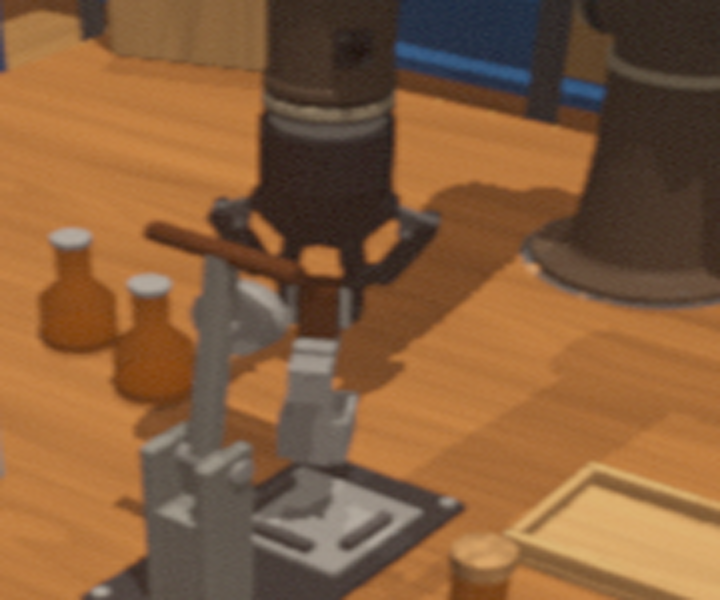

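View pics/w6.png

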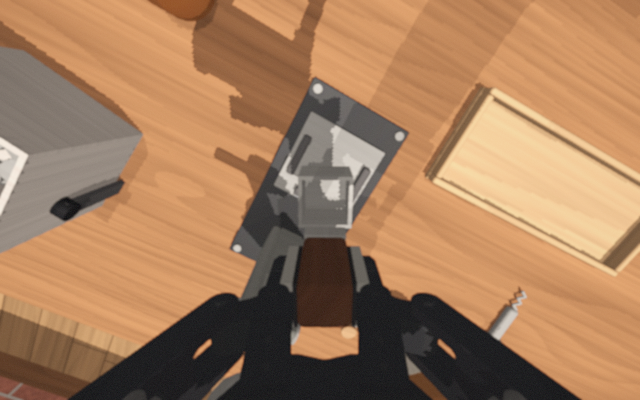

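```bash
python3 -c "
from h import *
plan([.53,.0,.195],200)
plan([.53,-.15,.20],169.1)
plan([.545,-.248,.20],169.1)
"
```

```text
now [0.5558 0.0353 0.1872] yaw -152.8 q6 -2.06 t 7.5 F [ 0.   0.2 -1.5] op 0.0234
shift cm [ 3.9  -1.97 -0.78] turn [-0.1  0.1  7.2]
now [0.5558 0.0353 0.1872] yaw -152.8 q6 -2.06 t 7.5 F [ 0.   0.2 -1.5] op 0.0234
shift cm [ 10.75 -15.31  -1.28] turn [-0.   0.1 38.1]
now [0.5558 0.0353 0.1872] yaw -152.8 q6 -2.06 t 7.5 F [ 0.   0.2 -1.5] op 0.0234
shift cm [ 13.89 -24.72  -1.28] turn [-0.   0.1 38.1]
```

Emit:
{"api": "arm_command", "payload": {
  "commands": [
    [[2, -1, -0.5], [0, 0, 4], -1],
    [[4, -3, -0.8], [0, 0, 8], -1],
    [[6, -6, -1.2], [0, 0, 14], -1],
    [[8, -9.5, -1.3], [0, 0, 20], -1],
    [[9.5, -13, -1.3], [0, 0, 26], -1],
    [[11, -16.5, -1.3], [0, 0, 32], -1],
    [[12.2, -20, -1.3], [0, 0, 38], -1],
    [[13.3, -23, -1.3], [0, 0, 38.1], -1]
  ]
}}

```text
time_s: 8.3
eef_pos: [0.5408, -0.2315, 0.1976]
tool_rot: [-0.001, 0.097, 0.995, 0.0]
wrist_force: [0.4, -0.5, -2.1]
opening: 0.0236
```

Emit:
{"api": "arm_command", "payload": {
  "commands": [
    [[0, 0, 0], [0, 0, 0], -1],
    [[0, 0, 0], [0, 0, 0], -1],
    [[0, 0, 0], [0, 0, 0], -1]
  ]
}}

```text
time_s: 8.6
eef_pos: [0.541, -0.2287, 0.198]
tool_rot: [-0.001, 0.095, 0.995, 0.001]
wrist_force: [0.6, 0.2, -1.1]
opening: 0.0236
```

```bash
python3 -c "
from h import *
plan([.5818,-.2545,.185],169.1)
save('wrist','w7.png')
save('top','t7.png')
t=cv2.imread('pics/t7.png')
cv2.imwrite('pics/t7c.png',cv2.resize(t[125:285,310:490],None,fx=4,fy=3.75,interpolation=cv2.INTER_CUBIC))
"
```

```text
now [ 0.541  -0.2287  0.198 ] yaw 169.1 q6 -1.86 t 8.6 F [ 0.6  0.2 -1.1] op 0.0236
shift cm [-4.5  -1.76  1.28] turn [ 0.1 -0.1 -0. ]
```

View pics/t7c.png

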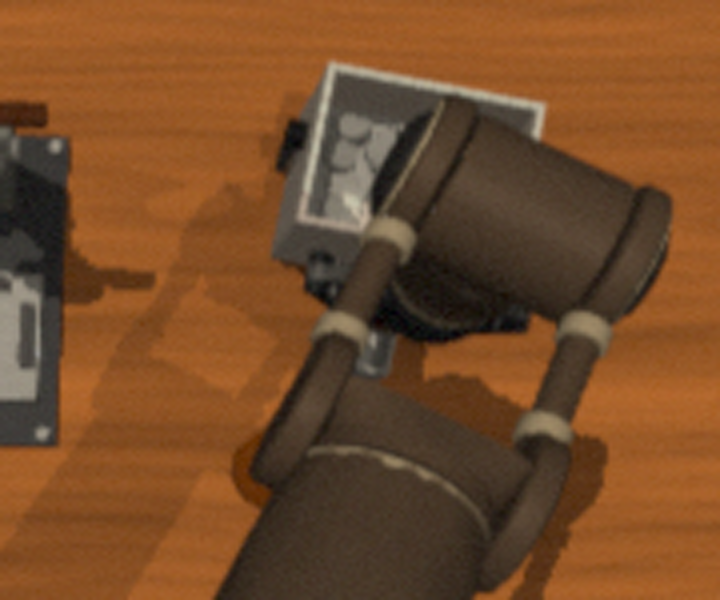

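View pics/w7.png

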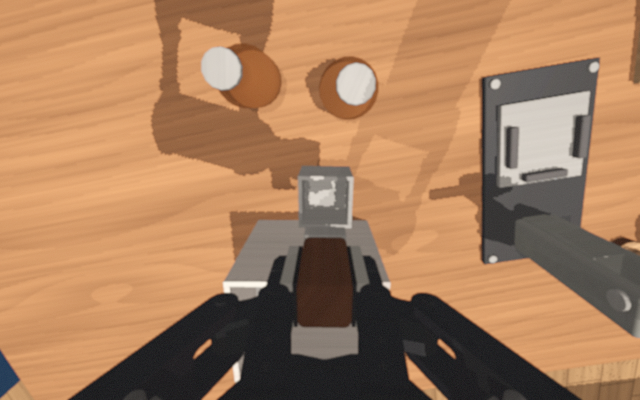

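```bash
python3 -c "
from h import *
c=cam('wrist',manip.sense())
print(ray(c,227,285,.15),ray(c,388,286,.15))
t=cv2.imread('pics/w7.png')
cv2.imwrite('pics/w7c.png',cv2.resize(t[210:350,210:400],None,fx=4,fy=4,interpolation=cv2.INTER_CUBIC))
"
```

```text
[ 0.59879773 -0.32928408  0.15      ] [ 0.62731958 -0.18645284  0.15      ]
```

View pics/w7c.png

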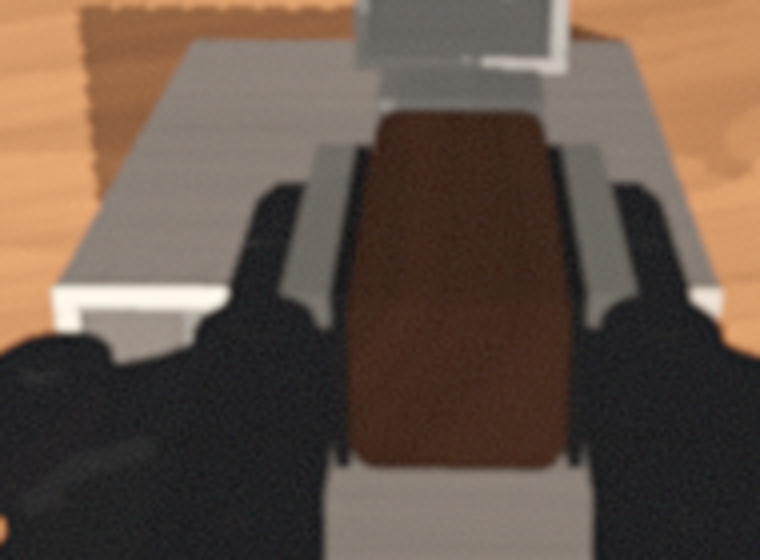

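Emit:
{"api": "arm_command", "payload": {
  "commands": [
    [[-1.5, -0.6, 0], [0, 0, 0], -1],
    [[-3, -1.2, 0], [0, 0, 0], -1],
    [[-4.55, -1.7, 0], [0, 0, 0], -1],
    [[-4.55, -1.7, 0], [0, 0, 0], -1],
    [[-4.55, -1.7, 0], [0, 0, 0], -1],
    [[-4.55, -1.7, 0], [0, 0, 0], -1]
  ]
}}

```text
time_s: 9.3
eef_pos: [0.5828, -0.2544, 0.1991]
tool_rot: [-0.0, 0.095, 0.995, 0.0]
wrist_force: [0.6, -0.7, -0.7]
opening: 0.0237
```

```bash
python3 -c "
from h import *
plan([.5823,-.2545,.135],169.1)
save('scene','s8.png')
t=cv2.imread('pics/s8.png')
cv2.imwrite('pics/s8c.png',cv2.resize(t[80:260,150:350],None,fx=4,fy=3.3,interpolation=cv2.INTER_CUBIC))
"
```

```text
now [ 0.5828 -0.2544  0.1991] yaw 169.1 q6 -1.86 t 9.3 F [ 0.6 -0.7 -0.7] op 0.0237
shift cm [ 0.04 -0.02  6.41] turn [ 0. -0.  0.]
```

View pics/s8c.png

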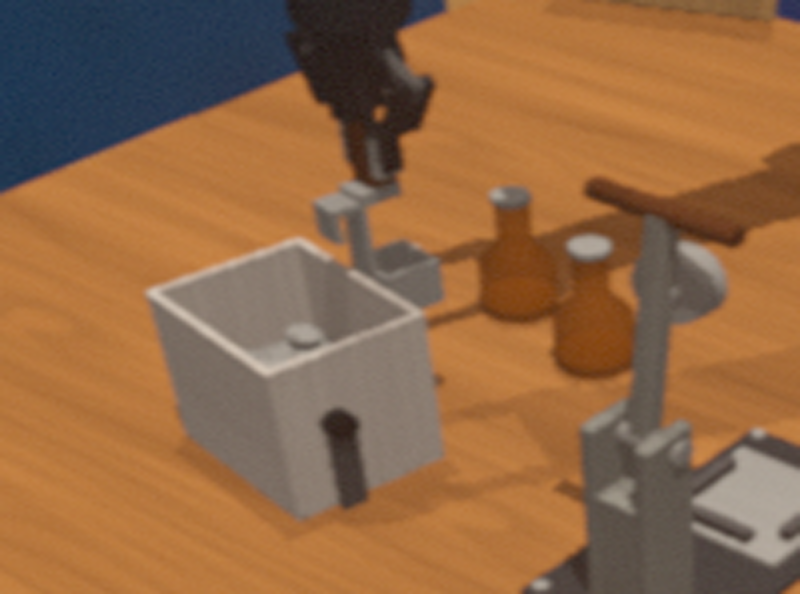

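Emit:
{"api": "arm_command", "payload": {
  "commands": [
    [[0, 0, 1.5], [0, 0, 0], -1],
    [[0, 0, 3], [0, 0, 0], -1],
    [[0, 0, 4], [0, 0, 0], -1],
    [[0, 0, 4.8], [0, 0, 0], -1],
    [[0, 0, 4.8], [0, 0, 0], -1],
    [[0, 0, 4.8], [0, 0, 0], -1]
  ]
}}

```text
time_s: 9.95
eef_pos: [0.5833, -0.2553, 0.1508]
tool_rot: [-0.0, 0.095, 0.995, 0.0]
wrist_force: [0.1, -0.1, -1.9]
opening: 0.0233
```

```bash
python3 -c "
from h import *
plan([.5823,-.2545,.134],169.1)
save('scene','s9.png')
t=cv2.imread('pics/s9.png')
cv2.imwrite('pics/s9c.png',cv2.resize(t[110:240,170:310],None,fx=5,fy=4.5,interpolation=cv2.INTER_CUBIC))
"
```

```text
now [ 0.5833 -0.2553  0.1508] yaw 169.1 q6 -1.86 t 9.9 F [ 0.1 -0.1 -1.9] op 0.0233
shift cm [0.11 0.06 1.68] turn [ 0. -0. -0.]
```

View pics/s9c.png

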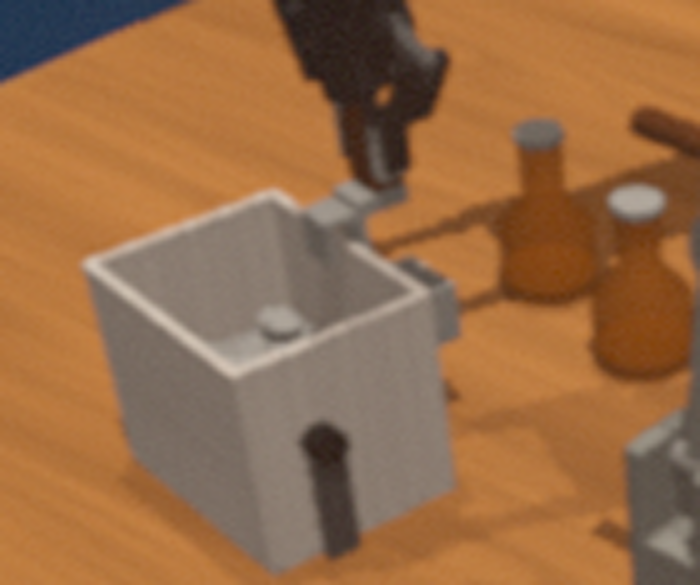

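Hook finger is inside the bin, the cup outside, no contact force. Continue down.

Emit:
{"api": "arm_command", "payload": {
  "commands": [
    [[0, 0, 0.6], [0, 0, 0], -1],
    [[0, 0, 1], [0, 0, 0], -1],
    [[0, 0, 1.3], [0, 0, 0], -1],
    [[0, 0, 1.5], [0, 0, 0], -1],
    [[0, 0, 1.5], [0, 0, 0], -1]
  ]
}}

```text
time_s: 10.5
eef_pos: [0.583, -0.2551, 0.1357]
tool_rot: [-0.0, 0.095, 0.995, 0.0]
wrist_force: [-0.4, -0.3, -1.5]
opening: 0.0232
```

```bash
python3 -c "
from h import *
plan([.5823,-.2545,.134],169.1)
"
```

```text
now [ 0.583  -0.2551  0.1357] yaw 169.1 q6 -1.86 t 10.5 F [-0.4 -0.3 -1.5] op 0.0232
shift cm [0.08 0.04 0.17] turn [ 0.  -0.1 -0. ]
```

Emit:
{"api": "arm_command", "payload": {
  "commands": [
    [[0, 0, 0.15], [0, 0, 0], -1],
    [[0, 0, 0.3], [0, 0, 0], -1],
    [[0, 0, 0.3], [0, 0, 0], -1]
  ]
}}

```text
time_s: 10.8
eef_pos: [0.5836, -0.2554, 0.1337]
tool_rot: [0.0, 0.095, 0.995, -0.0]
wrist_force: [-0.5, -0.5, 1.2]
opening: 0.0235
```

Emit:
{"api": "arm_command", "payload": {
  "commands": [
    [[0, 0, 0], [0, 0, 0], -0.5],
    [[0, 0, 0], [0, 0, 0], 0],
    [[0, 0, 0], [0, 0, 0], 1],
    [[0, 0, 0], [0, 0, 0], 1],
    [[0, 0, 0], [0, 0, 0], 1],
    [[0, 0, 0], [0, 0, 0], 1],
    [[0, 0, 0], [0, 0, 0], 1]
  ]
}}

```text
time_s: 11.5
eef_pos: [0.5833, -0.2553, 0.1332]
tool_rot: [-0.0, 0.095, 0.995, 0.0]
wrist_force: [-0.1, 0.2, 0.4]
opening: 0.0854
```

```bash
python3 -c "
from h import *
plan([.5823,-.2545,.134],169.1)
save('wrist','w10.png')
save('scene','s10.png')
t=cv2.imread('pics/s10.png')
cv2.imwrite('pics/s10c.png',cv2.resize(t[110:240,170:310],None,fx=5,fy=4.5,interpolation=cv2.INTER_CUBIC))
"
```

```text
now [ 0.5833 -0.2553  0.1332] yaw 169.1 q6 -1.86 t 11.5 F [-0.1  0.2  0.4] op 0.0854
shift cm [ 0.12  0.06 -0.08] turn [ 0. -0. -0.]
```

View pics/s10c.png

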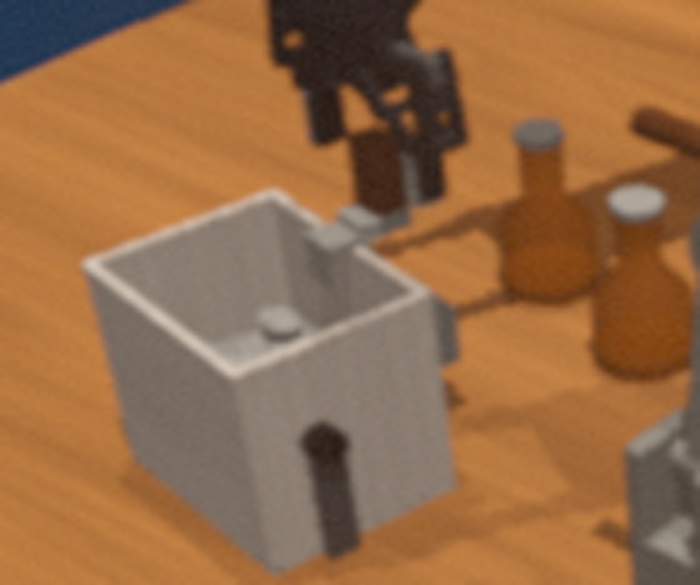

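View pics/w10.png

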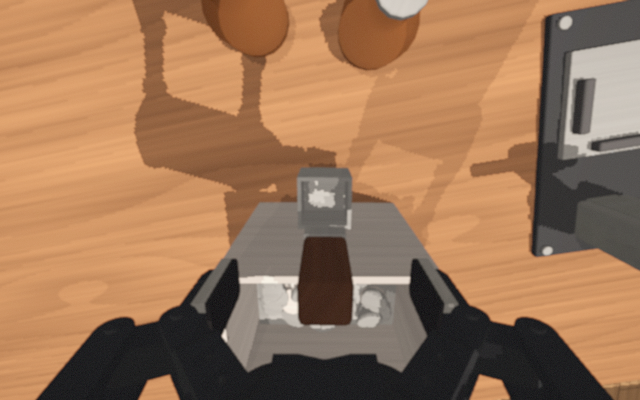

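```bash
python3 -c "
from h import *
plan([.5823,-.2545,.27],169.1)
plan([.454,-.187,.24],90)
"
```

```text
now [ 0.5833 -0.2553  0.1332] yaw 169.1 q6 -1.86 t 11.6 F [ 0.3  0.8 -0.3] op 0.0857
shift cm [  0.12   0.06 -13.68] turn [ 0. -0. -0.]
now [ 0.5833 -0.2553  0.1332] yaw 169.1 q6 -1.86 t 11.6 F [ 0.3  0.8 -0.3] op 0.0857
shift cm [ 14.     4.25 -10.68] turn [ 0.  -0.  79.1]
```

Emit:
{"api": "arm_command", "payload": {
  "commands": [
    [[0, 0, -3], [0, 0, 0], 1],
    [[0, 0, -7], [0, 0, 0], 1],
    [[0, 0, -11], [0, 0, 0], 1],
    [[4, 2, -11], [0, 0, 8], 1],
    [[8, 4, -11], [0, 0, 16], 1],
    [[11.5, 5, -11], [0, 0, 24], 1],
    [[14, 4.3, -11], [0, 0, 32], 1],
    [[14, 4.3, -11], [0, 0, 40], 1]
  ]
}}

```text
time_s: 12.4
eef_pos: [0.451, -0.1856, 0.2431]
tool_rot: [-0.001, 0.433, 0.902, -0.0]
wrist_force: [1.1, -0.2, -1.1]
opening: 0.0853
```

```bash
python3 -c "
from h import *
plan([.454,-.187,.24],90)
"
```

```text
now [ 0.451  -0.1856  0.2431] yaw 128.7 q6 -1.15 t 12.4 F [ 1.1 -0.2 -1.1] op 0.0853
shift cm [-0.3   0.15  0.31] turn [-0.1 -0.  38.7]
```

Emit:
{"api": "arm_command", "payload": {
  "commands": [
    [[-0.3, 0.1, 0], [0, 0, 8], 1],
    [[-0.3, 0.1, 0], [0, 0, 38.7], 1],
    [[-0.3, 0.1, 0], [0, 0, 38.7], 1],
    [[-0.3, 0.1, 0], [0, 0, 38.7], 1],
    [[-0.3, 0.1, 0], [0, 0, 38.7], 1],
    [[-0.3, 0.1, 0], [0, 0, 38.7], 1],
    [[-0.3, 0.1, 0], [0, 0, 38.7], 1]
  ]
}}

```text
time_s: 13.1
eef_pos: [0.4567, -0.1882, 0.2433]
tool_rot: [0.0, 0.704, 0.71, 0.0]
wrist_force: [-0.1, -1.1, 0.3]
opening: 0.0854
```

```bash
python3 -c "
from h import *
plan([.454,-.187,.24],90)
save('wrist','w11.png');save('scene','s11.png')
t=cv2.imread('pics/s11.png')
cv2.imwrite('pics/s11c.png',cv2.resize(t[60:260,150:350],None,fx=4,fy=3,interpolation=cv2.INTER_CUBIC))
"
```

```text
now [ 0.4567 -0.1882  0.2433] yaw 90.5 q6 -0.49 t 13.1 F [-0.1 -1.1  0.3] op 0.0854
shift cm [ 0.12 -0.27  0.33] turn [0.  0.  0.5]
```

View pics/w11.png

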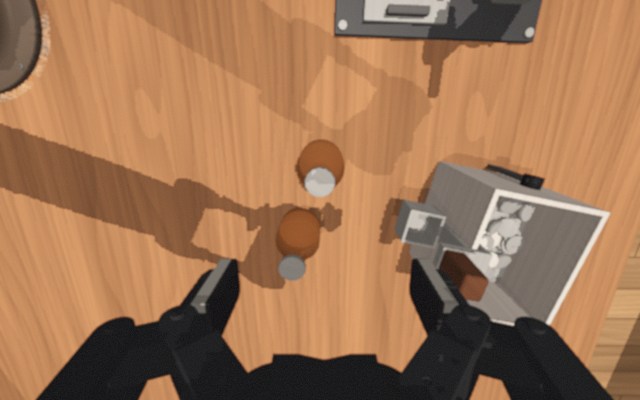

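View pics/s11c.png

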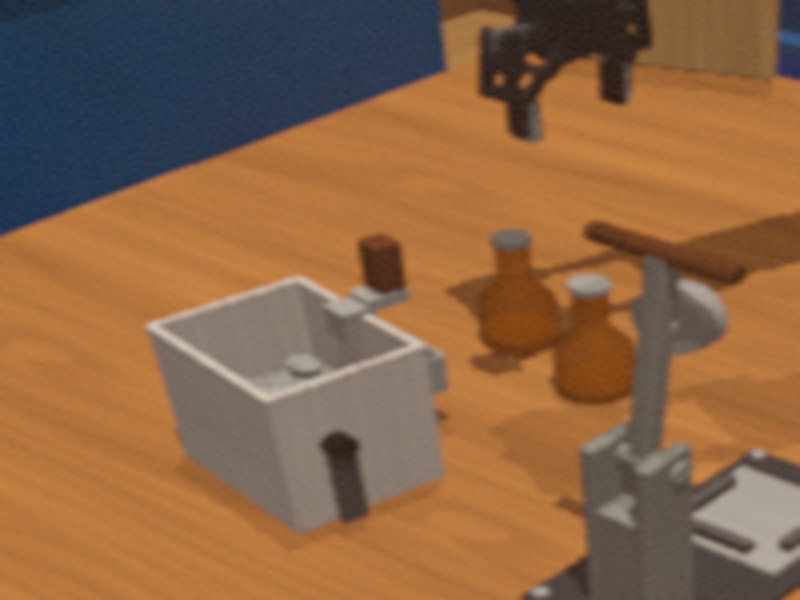

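```bash
cat >> h.py <<'E'
def caps(c,im,z=.126,roi=None):
    # grey-ish bright blobs near amber
    h=cv2.cvtColor(im,cv2.COLOR_RGB2HSV); m=((h[...,1]<60)&(h[...,2]>90)).astype(np.uint8)
    am=((h[...,0]<16)&(h[...,1]>190)&(h[...,2]<170)).astype(np.uint8)
    n,l,st,ce=cv2.connectedComponentsWithStats(m); out=[]
    for i in range(1,n):
        if 40<st[i,4]<3000:
            u,v=ce[i]; out.append((np.round(ce[i],1),st[i,4],ray(c,u,v,z)[:2].round(4)))
    return out
E
python3 -c "
from h import *
im=cv2.imread('pics/w11.png')[:,:,::-1].copy(); c=cam('wrist',manip.sense())
for o in caps(c,im): print(o)
im=cv2.imread('pics/top0.png')[:,:,::-1].copy(); c=cam('top')
for o in caps(c,im): print(o)
"
```

```text
(array([529.2,  31.8]), np.int32(107), array([ 0.6392, -0.0456]))
(array([319.4, 181.6]), np.int32(698), array([ 0.452 , -0.1851]))
(array([291.5, 267.1]), np.int32(519), array([ 0.4203, -0.2866]))
(array([209.5, 285. ]), np.int32(597), array([ 0.3234, -0.3111]))
(array([187.9, 160.6]), np.int32(406), array([0.684 , 0.3514]))
(array([413. , 172.2]), np.int32(1664), array([ 0.6613, -0.2694]))
(array([299.5, 166.6]), np.int32(103), array([0.6721, 0.0434]))
(array([300.1, 214.6]), np.int32(720), array([0.5387, 0.0386]))
(array([383.2, 247.4]), np.int32(97), array([ 0.4537, -0.1858]))
(array([421.7, 260.1]), np.int32(101), array([ 0.4215, -0.2884]))
```

```bash
python3 -c "
from h import *
plan([.453,-.1855,.043],90)
"
```

```text
now [ 0.4567 -0.1882  0.2433] yaw 90.4 q6 -0.49 t 13.2 F [ 0.5 -0.5  0.4] op 0.0858
shift cm [ 0.27 -0.37 20.03] turn [0.  0.  0.4]
```

Emit:
{"api": "arm_command", "payload": {
  "commands": [
    [[0.3, -0.4, 5], [0, 0, 0.4], 1],
    [[0.3, -0.4, 10], [0, 0, 0.4], 1],
    [[0.3, -0.4, 14], [0, 0, 0.4], 1],
    [[0.3, -0.4, 17], [0, 0, 0.4], 1],
    [[0.3, -0.4, 19], [0, 0, 0.4], 1],
    [[0.3, -0.4, 20], [0, 0, 0.4], 1],
    [[0.3, -0.4, 20], [0, 0, 0.4], 1]
  ]
}}

```text
time_s: 13.9
eef_pos: [0.4516, -0.1847, 0.042]
tool_rot: [-0.001, 0.707, 0.707, -0.0]
wrist_force: [-0.9, -0.2, -0.2]
opening: 0.0853
```

```bash
python3 -c "
from h import *
plan([.453,-.1855,.043],90)
save('wrist','w12.png');save('scene','s12.png')
t=cv2.imread('pics/s12.png')
cv2.imwrite('pics/s12c.png',cv2.resize(t[60:260,150:350],None,fx=4,fy=3,interpolation=cv2.INTER_CUBIC))
"
```

```text
now [ 0.4516 -0.1847  0.042 ] yaw 90.0 q6 -0.48 t 13.9 F [-0.9 -0.2 -0.2] op 0.0853
shift cm [-0.08  0.14 -0.1 ] turn [-0.2 -0.1 -0. ]
```

View pics/s12c.png

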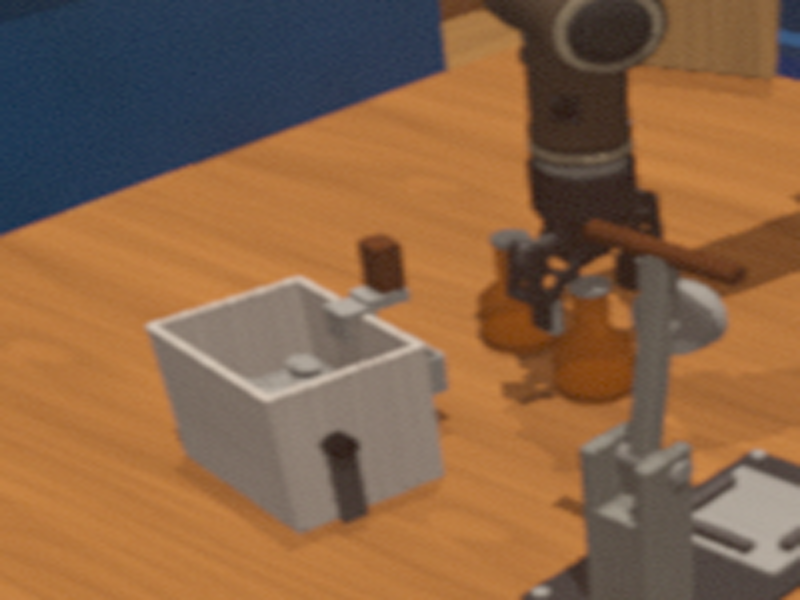

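Emit:
{"api": "arm_command", "payload": {
  "commands": [
    [[0, 0, 0], [0, 0, 0], -1],
    [[0, 0, 0], [0, 0, 0], -1],
    [[0, 0, 0], [0, 0, 0], -1],
    [[0, 0, 0], [0, 0, 0], -1],
    [[0, 0, 0], [0, 0, 0], -1],
    [[0, 0, 0], [0, 0, 0], -1],
    [[0, 0, 0], [0, 0, 0], -1]
  ],
  "force": 50
}}

```text
time_s: 14.7
eef_pos: [0.453, -0.1856, 0.0441]
tool_rot: [0.0, 0.707, 0.707, -0.0]
wrist_force: [-2.1, -0.1, 5.9]
opening: 0.0291
```

Emit:
{"api": "arm_command", "payload": {
  "commands": [
    [[0, 0, -1], [0, 0, 0], -1],
    [[0, 0, -2.5], [0, 0, 0], -1],
    [[0, 0, -4], [0, 0, 0], -1],
    [[0, 0, -5.5], [0, 0, 0], -1],
    [[0, 0, -6.5], [0, 0, 0], -1],
    [[0, 0, -6.5], [0, 0, 0], -1],
    [[0, 0, -6.5], [0, 0, 0], -1]
  ]
}}

```text
time_s: 15.4
eef_pos: [0.4523, -0.185, 0.1079]
tool_rot: [-0.0, 0.707, 0.707, -0.0]
wrist_force: [0.5, 0.7, -3.5]
opening: 0.0287
```

```bash
python3 -c "
from h import *
plan([.556,.0365,.11],90)
save('wrist','w13.png');save('scene','s13.png')
t=cv2.imread('pics/s13.png')
cv2.imwrite('pics/s13c.png',cv2.resize(t[60:260,150:350],None,fx=4,fy=3,interpolation=cv2.INTER_CUBIC))
"
```

```text
now [ 0.4523 -0.185   0.1079] yaw 90.0 q6 -0.48 t 15.4 F [ 0.5  0.7 -3.5] op 0.0287
shift cm [22.16 10.35 -0.21] turn [-0. -0. -0.]
```

View pics/s13c.png

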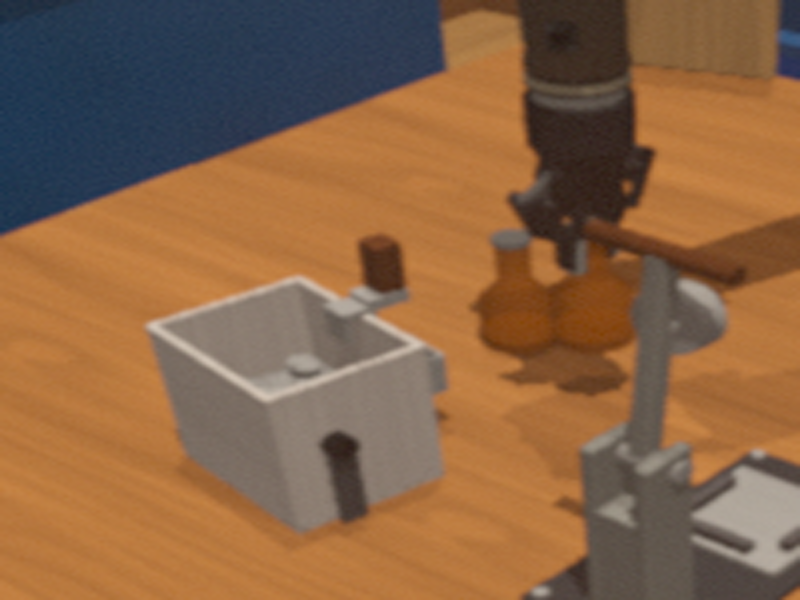

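View pics/w13.png

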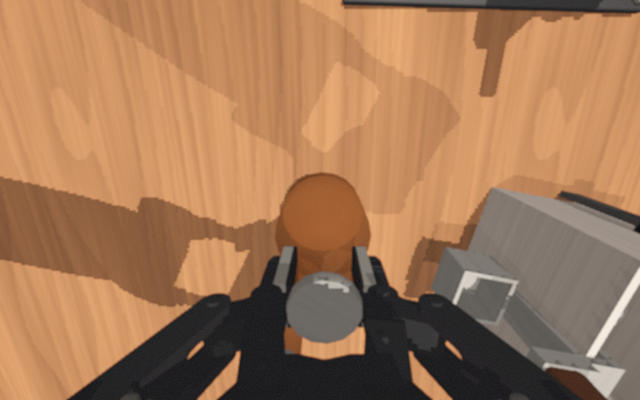

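```bash
python3 -c "
from h import *
im=cv2.imread('pics/w13.png')[:,:,::-1].copy(); s=manip.sense(); c=cam('wrist',s)
for o in caps(c,im,.190): print(o)
h=cv2.cvtColor(im,cv2.COLOR_RGB2HSV); m=((h[...,1]<70)&(h[...,2]>60)).astype(np.uint8)[265:350,280:370]; ys,xs=np.nonzero(m); 
print(ray(c,325,307,.19),proj(c,s['eef_pos']+[0,0,.082]))
"
```

```text
(array([433.7,   1. ]), np.int32(357), array([ 0.484 , -0.0763]))
(array([283.2, 267.3]), np.int32(434), array([ 0.4366, -0.1638]))
(array([365. , 267.7]), np.int32(449), array([ 0.4679, -0.1639]))
[ 0.45258152 -0.18185241  0.19      ] [323.00982527 311.7593856 ]
```

Emit:
{"api": "arm_command", "payload": {
  "commands": [
    [[2, 1, 0], [0, 0, 0], -1],
    [[5, 2.5, 0], [0, 0, 0], -1],
    [[8.5, 4, 0], [0, 0, 0], -1],
    [[12, 6, 0], [0, 0, 0], -1],
    [[15.5, 7.5, 0], [0, 0, 0], -1],
    [[18.5, 9, 0], [0, 0, 0], -1],
    [[20.5, 10, 0], [0, 0, 0], -1],
    [[22, 10.3, 0], [0, 0, 0], -1]
  ]
}}

```text
time_s: 16.3
eef_pos: [0.5561, 0.0363, 0.1072]
tool_rot: [-0.0, 0.707, 0.707, -0.0]
wrist_force: [-0.1, -0.0, -2.7]
opening: 0.0291
```

Emit:
{"api": "arm_command", "payload": {
  "commands": [
    [[0, 0, 0.5], [0, 0, 0], -1],
    [[0, 0, 1], [0, 0, 0], -1],
    [[0, 0, 1], [0, 0, 0], -1],
    [[0, 0, 1], [0, 0, 0], -1]
  ]
}}

```text
time_s: 16.7
eef_pos: [0.5549, 0.0336, 0.0976]
tool_rot: [-0.0, 0.708, 0.706, -0.001]
wrist_force: [0.8, -0.1, -2.6]
opening: 0.029
```

```bash
python3 -c "
from h import *
plan([.556,.036,.063],90)
save('wrist','w14.png');save('scene','s14.png')
t=cv2.imread('pics/s14.png')
cv2.imwrite('pics/s14c.png',cv2.resize(t[60:290,250:430],None,fx=4,fy=2.6,interpolation=cv2.INTER_CUBIC))
"
```

```text
now [0.5549 0.0336 0.0976] yaw 89.9 q6 -0.02 t 16.7 F [ 0.8 -0.1 -2.6] op 0.029
shift cm [0.24 0.11 3.46] turn [-0.1  0.  -0.1]
```

View pics/s14c.png

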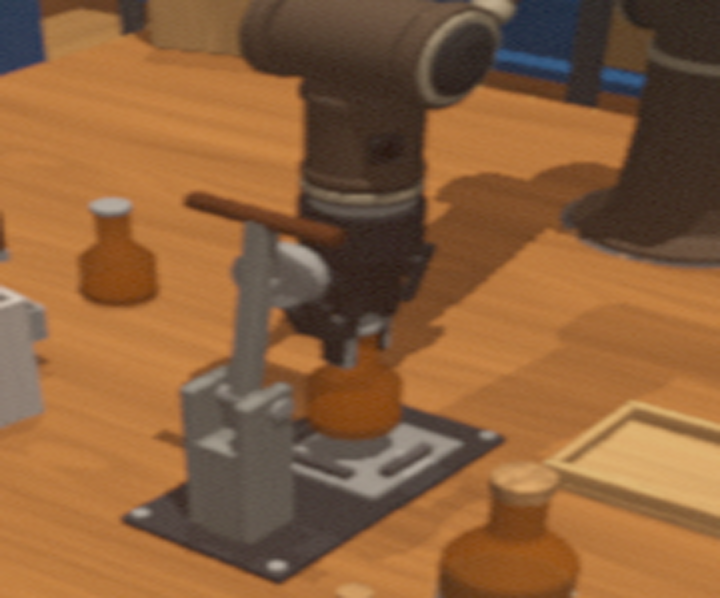

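View pics/w14.png

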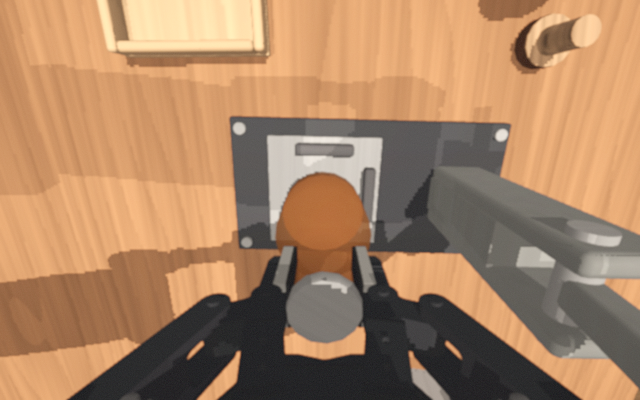

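```bash
python3 -c "
from h import *
im=cv2.imread('pics/w14.png')
s=manip.sense(); c=cam('wrist',s)
for u,v,z in [(268,137,.018),(382,138,.018),(295,157,.030),(354,157,.030),(362,170,.03),(234,117,.01),(508,125,.01)]: print(u,v,ray(c,u,v,z).round(4))
cv2.imwrite('pics/w14c.png',cv2.resize(im[100:340,220:420],None,fx=3.5,fy=2.5,interpolation=cv2.INTER_CUBIC))
"
```

```text
268 137 [0.5073 0.0865 0.018 ]
382 138 [0.6065 0.0855 0.018 ]
295 157 [0.5314 0.0711 0.03  ]
354 157 [0.5814 0.071  0.03  ]
362 170 [0.5886 0.0598 0.03  ]
234 117 [0.477 0.103 0.01 ]
508 125 [0.7189 0.0957 0.01  ]
```

View pics/w14c.png

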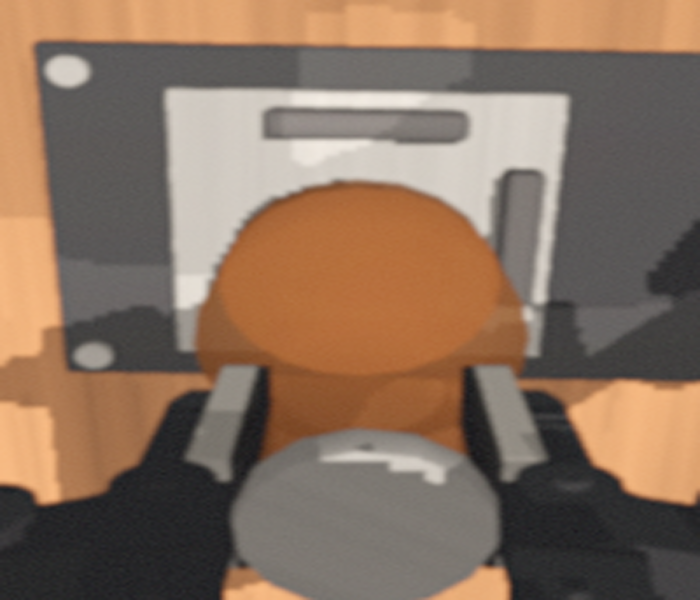

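Emit:
{"api": "arm_command", "payload": {
  "commands": [
    [[0.15, 0.1, 0.8], [0, 0, 0], -1],
    [[0.15, 0.1, 1.6], [0, 0, 0], -1],
    [[0.15, 0.1, 2.4], [0, 0, 0], -1],
    [[0.15, 0.1, 3], [0, 0, 0], -1],
    [[0.15, 0.1, 3.3], [0, 0, 0], -1],
    [[0.15, 0.1, 3.3], [0, 0, 0], -1]
  ]
}}

```text
time_s: 17.4
eef_pos: [0.5561, 0.0362, 0.0643]
tool_rot: [-0.001, 0.707, 0.707, -0.001]
wrist_force: [0.4, -0.6, -1.9]
opening: 0.029
```

```bash
python3 -c "
from h import *
plan([.556,.035,.062],90)
save('wrist','w15.png');im=cv2.imread('pics/w15.png')
cv2.imwrite('pics/w15c.png',cv2.resize(im[100:340,220:420],None,fx=3.5,fy=2.5,interpolation=cv2.INTER_CUBIC))
"
```

```text
now [0.5561 0.0362 0.0643] yaw 90.0 q6 -0.01 t 17.4 F [ 0.4 -0.6 -1.9] op 0.029
shift cm [-0.12 -0.01  0.23] turn [-0.1 -0.  -0. ]
```

View pics/w15c.png

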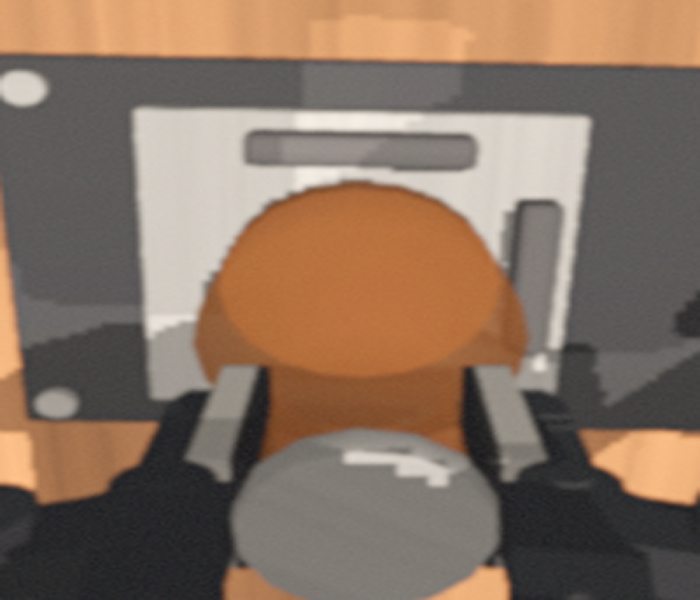

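Emit:
{"api": "arm_command", "payload": {
  "commands": [
    [[-0.1, 0, 0.1], [0, 0, 0], -1],
    [[-0.1, 0, 0.25], [0, 0, 0], -1],
    [[-0.1, 0, 0.35], [0, 0, 0], -1],
    [[-0.1, 0, 0.35], [0, 0, 0], -1]
  ]
}}

```text
time_s: 17.85
eef_pos: [0.5571, 0.0352, 0.0623]
tool_rot: [0.0, 0.707, 0.707, 0.0]
wrist_force: [-1.3, 0.1, -0.8]
opening: 0.0289
```

Emit:
{"api": "arm_command", "payload": {
  "commands": [
    [[0, 0, 0], [0, 0, 0], -0.4],
    [[0, 0, 0], [0, 0, 0], -0.2],
    [[0, 0, 0], [0, 0, 0], 0.2],
    [[0, 0, 0], [0, 0, 0], 1],
    [[0, 0, 0], [0, 0, 0], 1],
    [[0, 0, 0], [0, 0, 0], 1]
  ]
}}

```text
time_s: 18.45
eef_pos: [0.557, 0.0352, 0.0618]
tool_rot: [0.0, 0.707, 0.707, 0.0]
wrist_force: [-0.5, -0.3, 1.1]
opening: 0.0855
```

```bash
python3 -c "
from h import *
plan([.556,.035,.062],90)
save('wrist','w16.png');im=cv2.imread('pics/w16.png')
cv2.imwrite('pics/w16c.png',cv2.resize(im[100:340,220:420],None,fx=3.5,fy=2.5,interpolation=cv2.INTER_CUBIC))
"
```

```text
now [0.557  0.0352 0.0618] yaw 90.0 q6 -0.01 t 18.4 F [-0.5 -0.3  1.1] op 0.0855
shift cm [-0.02 -0.1  -0.02] turn [ 0. -0. -0.]
```

View pics/w16c.png

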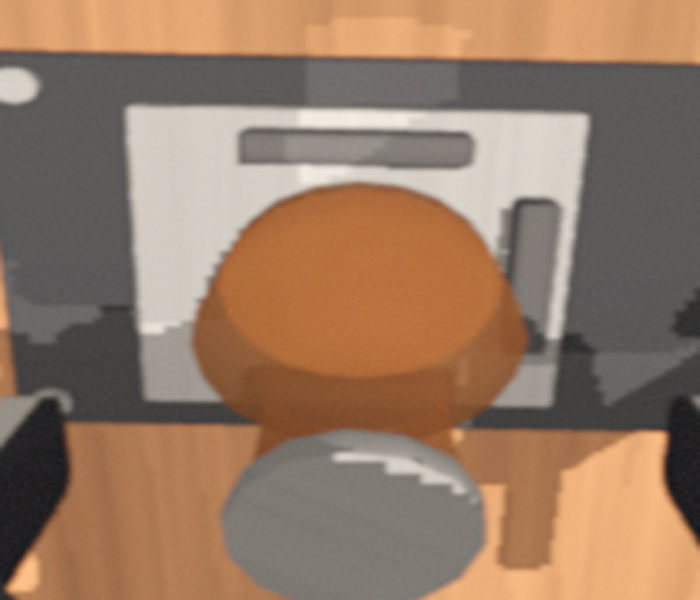

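```bash
python3 -c "
from h import *
s=manip.sense(); c=cam('wrist',s)
print(ray(c,321.1,306.5,.144), ray(c,220+360/3.5-.3,100+183/2.5,.05))
for y,z in [(.067,.07),(.067,.055)]: print(ray(c,220+360/3.5,100+183/2.5,z))
plan([.5,.036,.3],90)
"
```

```text
[0.55601697 0.03800204 0.144     ] [0.55620936 0.07135586 0.05      ]
[0.55649803 0.07592666 0.07      ]
[0.55643187 0.07249849 0.055     ]
now [0.5569 0.0352 0.0618] yaw 90.0 q6 -0.01 t 18.5 F [ 0.7  0.6 -0.3] op 0.0852
shift cm [  0.08  -5.69 -23.82] turn [ 0. -0. -0.]
```

Emit:
{"api": "arm_command", "payload": {
  "commands": [
    [[0, 0, -1.5], [0, 0, 0], 0.5],
    [[0, 0, -3], [0, 0, 0], 0.2],
    [[0, 0, -4.7], [0, 0, 0], 0.2],
    [[0, -0.5, -4.9], [0, 0, 0], 0.2],
    [[0, -3, -5], [0, 0, 0], 0.2],
    [[0, -6, -6], [0, 0, 0], 0.2],
    [[0, -6, -10], [0, 0, 0], 0.2],
    [[0, -6, -14], [0, 0, 0], 0.2]
  ]
}}

```text
time_s: 19.3
eef_pos: [0.4932, 0.0353, 0.2009]
tool_rot: [-0.002, 0.707, 0.707, -0.002]
wrist_force: [1.2, -0.8, 0.3]
opening: 0.051
```

```bash
python3 -c "
from h import *
plan([.65,.0635,.37],88.7)
save('top','t17.png');save('wrist','w17.png'); save('scene','s17.png')
t=cv2.imread('pics/t17.png')
cv2.imwrite('pics/t17c.png',cv2.resize(t[125:285,240:440],None,fx=4,fy=3.75,interpolation=cv2.INTER_CUBIC))
t=cv2.imread('pics/s17.png')
cv2.imwrite('pics/s17c.png',cv2.resize(t[60:290,250:430],None,fx=4,fy=2.6,interpolation=cv2.INTER_CUBIC))
"
```

```text
now [0.4932 0.0353 0.2009] yaw 90.0 q6 -0.02 t 19.3 F [ 1.2 -0.8  0.3] op 0.051
shift cm [  2.83  15.59 -16.99] turn [-0.3 -0.   1.3]
```

View pics/s17c.png

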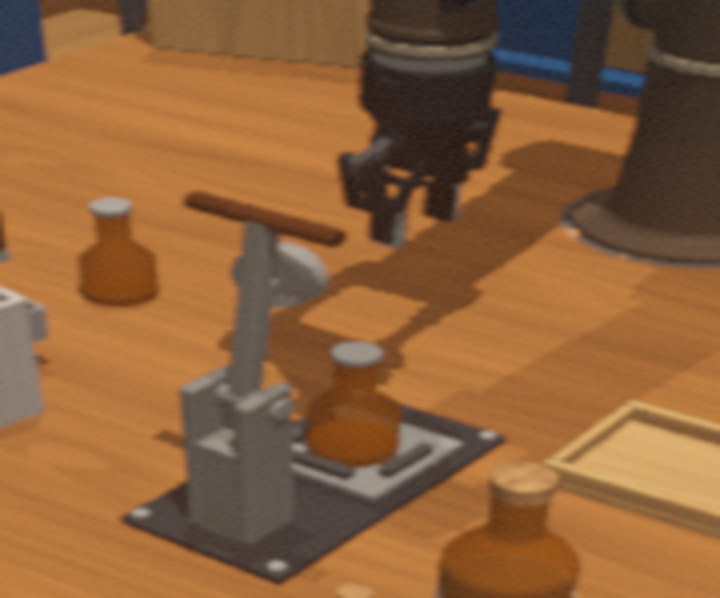

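View pics/w17.png

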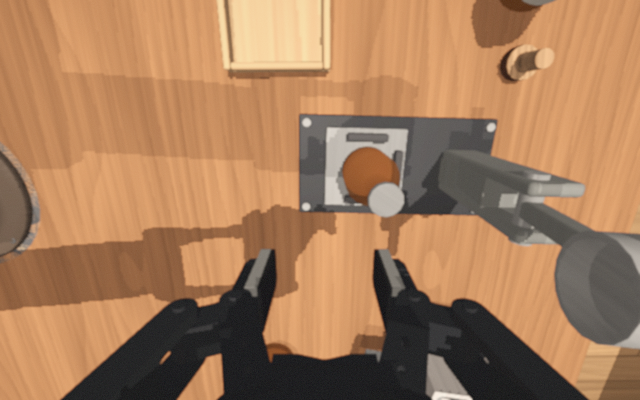

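```bash
python3 -c "
from h import *
def tri(a,pa,b,pb):
    A=[]
    for (f,cx,cy,R,t),(u,v) in ((a,pa),(b,pb)):
        P=np.hstack([R,t[:,None]]); x=(u-cx)/f;y=(v-cy)/f
        A+= [x*P[2]-P[0], y*P[2]-P[1]]
    A=np.array(A); return np.linalg.lstsq(A[:,:3],-A[:,3],rcond=None)[0]
a=cam('top');b=cam('scene')
print(tri(a,(300.4,154.6),b,((297.2+335.3)/2,(136.9+151.5)/2)))
print(tri(a,(279,153.8),b,(335.5,151.5)),tri(a,(321.75,155.4),b,(297,136.9)))
"
```

```text
[0.64878509 0.03429899 0.33574053]
[0.64946722 0.08390774 0.33686514] [ 0.6485876  -0.01615472  0.33525408]
```

Emit:
{"api": "arm_command", "payload": {
  "commands": [
    [[0, 0, -4.5], [0, 0, 0], 0.2],
    [[0, 0, -9], [0, 0, 0], 0.2],
    [[0, 0, -13.5], [0, 0, 0], 0.2],
    [[0.5, 2, -17], [0, 0, 1.3], 0.2],
    [[1.5, 6, -17], [0, 0, 1.3], 0.2],
    [[2.2, 10, -17], [0, 0, 1.3], 0.2],
    [[2.8, 14, -17], [0, 0, 1.3], 0.2],
    [[2.9, 15.5, -17], [0, 0, 1.3], 0.2]
  ]
}}

```text
time_s: 20.25
eef_pos: [0.6538, 0.0647, 0.3686]
tool_rot: [-0.001, 0.715, 0.699, -0.001]
wrist_force: [0.1, 0.2, 0.3]
opening: 0.0514
```

Emit:
{"api": "arm_command", "payload": {
  "commands": [
    [[0, 0, 1], [0, 0, 0], 0.2],
    [[0, 0, 1.5], [0, 0, 0], 0.2],
    [[0, 0, 1.5], [0, 0, 0], 0.2]
  ]
}}

```text
time_s: 20.55
eef_pos: [0.6498, 0.064, 0.3543]
tool_rot: [-0.002, 0.715, 0.699, -0.002]
wrist_force: [-0.5, -0.1, -0.5]
opening: 0.0512
```

```bash
python3 -c "
from h import *
plan([.649,.064,.280],88.7)
save('wrist','w18.png'); save('scene','s18.png')
t=cv2.imread('pics/s18.png')
cv2.imwrite('pics/s18c.png',cv2.resize(t[60:290,250:430],None,fx=4,fy=2.6,interpolation=cv2.INTER_CUBIC))
"
```

```text
now [0.6498 0.064  0.3543] yaw 88.7 q6 0.05 t 20.6 F [-0.5 -0.1 -0.5] op 0.0512
shift cm [-0.   -0.04  7.43] turn [-0.3  0.  -0. ]
```

View pics/s18c.png

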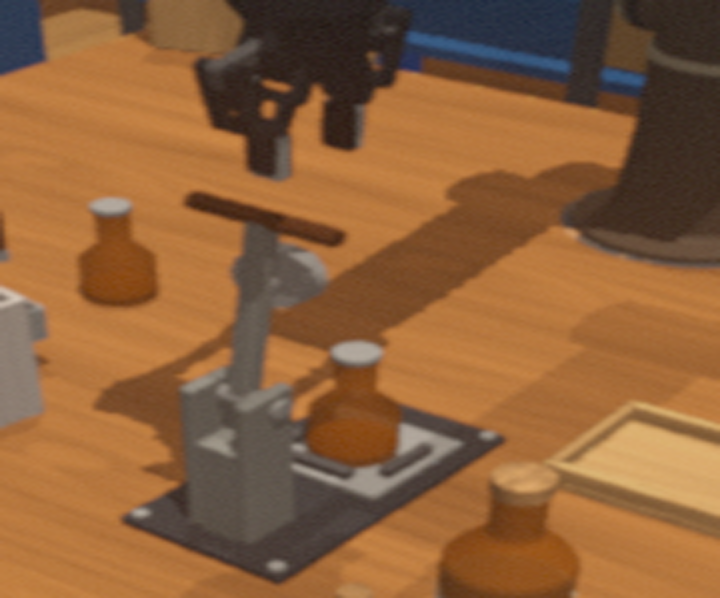

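View pics/w18.png

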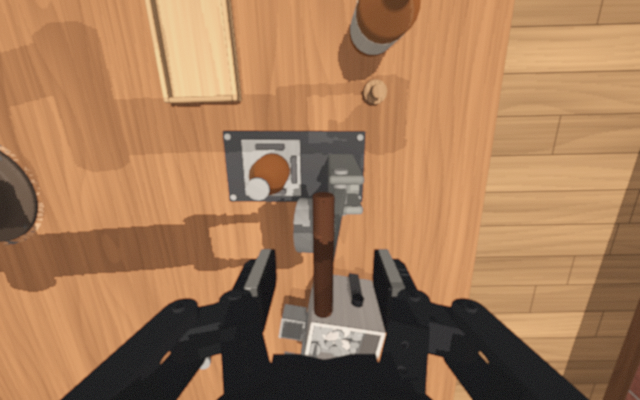

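Emit:
{"api": "arm_command", "payload": {
  "commands": [
    [[0, 0, 2.5], [0, 0, 0], 0.2],
    [[0, 0, 5], [0, 0, 0], 0.2],
    [[0, 0, 6.8], [0, 0, 0], 0.2],
    [[0, 0, 7.4], [0, 0, 0], 0.2],
    [[0, 0, 7.4], [0, 0, 0], 0.2],
    [[0, 0, 7.4], [0, 0, 0], -1],
    [[0, 0, 7.4], [0, 0, 0], -1],
    [[0, 0, 7.4], [0, 0, 0], -1]
  ],
  "force": 30
}}

```text
time_s: 21.45
eef_pos: [0.6517, 0.0642, 0.2848]
tool_rot: [0.0, 0.715, 0.699, 0.0]
wrist_force: [-3.9, 0.3, 4.1]
opening: 0.0151
```

Emit:
{"api": "arm_command", "payload": {
  "commands": [
    [[0, 0, 0], [0, 0, 0], -1],
    [[0, 0, 0], [0, 0, 0], -1],
    [[0, 0, 0], [0, 0, 0], -1]
  ]
}}

```text
time_s: 21.75
eef_pos: [0.6517, 0.0642, 0.2848]
tool_rot: [0.0, 0.715, 0.699, 0.0]
wrist_force: [-3.9, 0.3, 5.2]
opening: 0.0148
```

```bash
python3 -c "
from h import *
plan([.649,.064,.280],88.7)
s=manip.sense(); e=s['eef_pos']; R=tr(s)
hx=.671;hz=.163-.0555; th0=np.arctan2(e[2]-hz,hx-e[0]); print('th0',th0,np.hypot(hx-e[0],e[2]-hz))
for th in list(np.linspace(th0,0,15))+[-.02]:
    dx=(hx-.175*np.cos(th))-(hx-.175*np.cos(th0)); d=[dx,-.0227*dx,.175*(np.sin(th)-np.sin(th0))]
    print(round(th,2),(R.inv().apply(d)*100).round(1))
"
```

```text
now [0.6517 0.0642 0.2848] yaw 88.7 q6 0.05 t 21.8 F [-3.9  0.3  5.2] op 0.0148
shift cm [-0.03 -0.27  0.48] turn [ 0. -0. -0.]
th0 1.4625932320411834 0.17833605813282702
1.46 [0. 0. 0.]
1.36 [-0.  -1.8  0.3]
1.25 [-0.  -3.6  0.8]
1.15 [-0.  -5.3  1.4]
1.04 [-0.  -6.9  2.3]
0.94 [-0.  -8.4  3.3]
0.84 [-0.  -9.9  4.4]
0.73 [ -0.  -11.1   5.7]
0.63 [ -0.  -12.3   7.1]
0.52 [ -0.  -13.3   8.7]
0.42 [ -0.  -14.1  10.3]
0.31 [ -0.  -14.8  12. ]
0.21 [ -0.  -15.2  13.8]
0.1 [ -0.  -15.5  15.6]
0.0 [ -0.  -15.6  17.4]
-0.02 [ -0.  -15.6  17.7]
```

Emit:
{"api": "arm_command", "payload": {
  "commands": [
    [[0, -1.8, 0.3], [0, 0, 0], -1],
    [[0, -3.6, 0.8], [0, 0, 0], -1],
    [[0, -5.3, 1.4], [0, 0, 0], -1],
    [[0, -6.9, 2.3], [0, 0, 0], -1],
    [[0, -8.4, 3.3], [0, 0, 0], -1],
    [[0, -9.9, 4.4], [0, 0, 0], -1],
    [[0, -11.1, 5.7], [0, 0, 0], -1],
    [[0, -11.1, 5.7], [0, 0, 0], -1]
  ]
}}

```text
time_s: 22.55
eef_pos: [0.5399, 0.0672, 0.2253]
tool_rot: [-0.0, 0.715, 0.699, 0.0]
wrist_force: [-2.0, 1.6, -2.5]
opening: 0.0151
```

```bash
python3 -c "
from h import *
plan([.649,.064,.280],88.7)
s=manip.sense(); e=s['eef_pos']; R=tr(s)
hx=.671;hz=.163-.0555; th0=np.arctan2(e[2]-hz,hx-e[0]); print('th0',th0,np.hypot(hx-e[0],e[2]-hz))
for th in list(np.linspace(th0,0,8))+[-.02]:
    dx=(hx-.175*np.cos(th))-(hx-.175*np.cos(th0)); d=[dx,-.0227*dx,.175*(np.sin(th)-np.sin(th0))]
    print(round(th,2),(R.inv().apply(d)*100).round(1))
save('scene','s19.png')
t=cv2.imread('pics/s19.png')
cv2.imwrite('pics/s19c.png',cv2.resize(t[60:290,250:430],None,fx=4,fy=2.6,interpolation=cv2.INTER_CUBIC))
"
```

```text
now [0.5399 0.0672 0.2253] yaw 88.7 q6 0.07 t 22.6 F [-2.   1.6 -2.5] op 0.0151
shift cm [-0.06 10.92 -5.47] turn [-0. -0. -0.]
th0 0.7317158399466882 0.17626631338273271
0.73 [0. 0. 0.]
0.63 [-0.  -1.1  1.4]
0.52 [-0.  -2.1  3. ]
0.42 [-0.  -3.   4.6]
0.31 [-0.  -3.6  6.3]
0.21 [-0.  -4.1  8.1]
0.1 [-0.  -4.4  9.9]
0.0 [-0.  -4.5 11.7]
-0.02 [-0.  -4.5 12. ]
```

View pics/s19c.png

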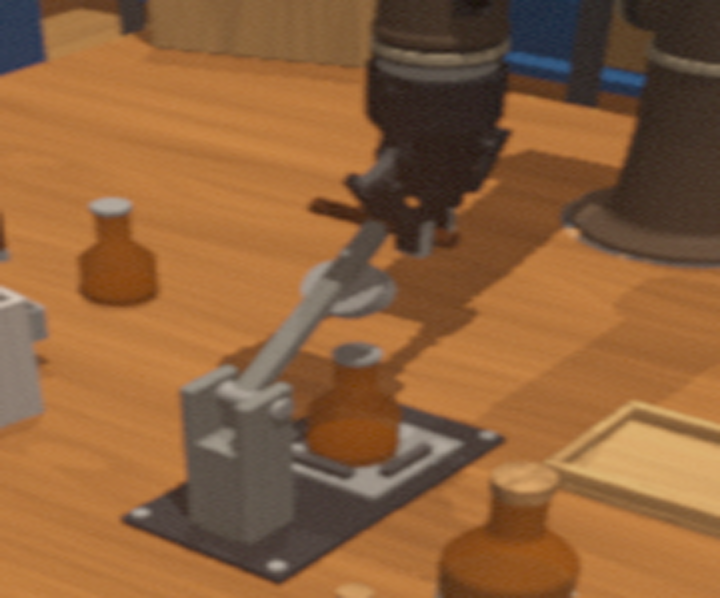

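Works well. Continue to level.

Emit:
{"api": "arm_command", "payload": {
  "commands": [
    [[0, -1.1, 1.4], [0, 0, 0], -1],
    [[0, -2.1, 3], [0, 0, 0], -1],
    [[0, -3, 4.6], [0, 0, 0], -1],
    [[0, -3.6, 6.3], [0, 0, 0], -1],
    [[0, -4.1, 8.1], [0, 0, 0], -1],
    [[0, -4.4, 9.9], [0, 0, 0], -1],
    [[0, -4.5, 11], [0, 0, 0], -1],
    [[0, -4.5, 11.7], [0, 0, 0], -1]
  ]
}}

```text
time_s: 23.4
eef_pos: [0.4947, 0.0684, 0.1079]
tool_rot: [-0.002, 0.715, 0.699, -0.001]
wrist_force: [-5.7, 3.2, 3.4]
opening: 0.0147
```

```bash
python3 -c "
from h import *
plan([.496,.064,.1075],88.7)
save('scene','s20.png')
t=cv2.imread('pics/s20.png')
cv2.imwrite('pics/s20c.png',cv2.resize(t[60:290,250:430],None,fx=4,fy=2.6,interpolation=cv2.INTER_CUBIC))
"
```

```text
now [0.4947 0.0684 0.1079] yaw 88.6 q6 0.07 t 23.4 F [-5.7  3.2  3.4] op 0.0147
shift cm [-0.43  0.15  0.04] turn [-0.2 -0.1 -0.1]
```

View pics/s20c.png

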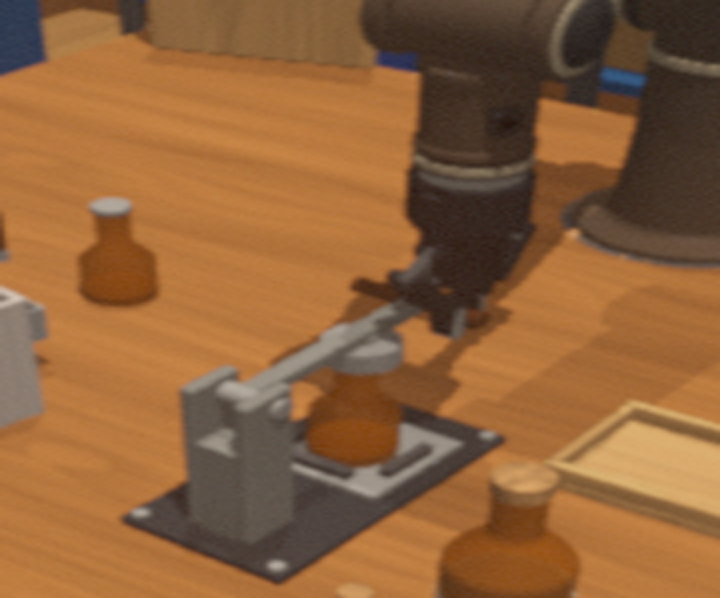

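Lever level, bell over the cap. Press slightly more and hold 0.5 s.

Emit:
{"api": "arm_command", "payload": {
  "commands": [
    [[0, 0.1, 0.2], [0, 0, 0], -1],
    [[0, 0.1, 0.3], [0, 0, 0], -1],
    [[0, 0.1, 0.3], [0, 0, 0], -1],
    [[0, 0.1, 0.3], [0, 0, 0], -1],
    [[0, 0.1, 0.3], [0, 0, 0], -1],
    [[0, 0.1, 0.3], [0, 0, 0], -1]
  ]
}}

```text
time_s: 24.05
eef_pos: [0.4944, 0.0684, 0.1049]
tool_rot: [-0.003, 0.715, 0.699, -0.002]
wrist_force: [-6.6, 3.2, 0.9]
opening: 0.0152
```

```bash
python3 -c "
from h import *
plan([.496,.064,.1075],88.7)
s=manip.sense(); e=s['eef_pos']; R=tr(s)
th0=0
for th in np.linspace(0,1.57,17):
    dx=.175-.175*np.cos(th); d=[dx,-.0227*dx,.175*np.sin(th)]
    print(round(th,2),(R.inv().apply(d)*100).round(1))
"
```

```text
now [0.4944 0.0684 0.1049] yaw 88.6 q6 0.07 t 24.1 F [-6.6  3.2  0.9] op 0.0152
shift cm [-0.43  0.17 -0.26] turn [-0.4 -0.  -0.1]
0.0 [0. 0. 0.]
0.1 [ 0.   0.1 -1.7]
0.2 [ 0.   0.3 -3.4]
0.29 [ 0.   0.7 -5.1]
0.39 [ 0.   1.3 -6.7]
0.49 [ 0.   2.  -8.3]
0.59 [ 0.   2.9 -9.7]
0.69 [  0.    3.9 -11.1]
0.78 [  0.    5.  -12.4]
0.88 [  0.    6.3 -13.6]
0.98 [  0.    7.7 -14.6]
1.08 [  0.    9.1 -15.5]
1.18 [  0.   10.7 -16.2]
1.28 [  0.   12.3 -16.8]
1.37 [  0.   14.  -17.2]
1.47 [  0.   15.7 -17.5]
1.57 [  0.   17.4 -17.6]
```

```bash
python3 -c "
from h import *
save('scene','s21.png')
t=cv2.imread('pics/s21.png')
cv2.imwrite('pics/s21c.png',cv2.resize(t[110:220,290:390],None,fx=7,fy=5.4,interpolation=cv2.INTER_CUBIC))
c=cam('scene')
for n,X in [('barL',[.496,.0875,.163]),('barR',[.496,-.0125,.163]),('hinge',[.671,.0334,.163]),('bellmouth c',[.556,.036,.132]),('lever top at bell',[.556,.036,.171])]:
  p=proj(c,X); print(n,(p[0]-290)*7,(p[1]-110)*5.4)
"
```

```text
barL 560.2146521779435 401.33078222303277
barR 331.1013358294505 327.4035986907663
hinge 138.74073621811692 552.5875556959764
bellmouth c 343.474387103744 477.44149681906936
lever top at bell 345.83930248855063 410.18758709887527
```

View pics/s21c.png

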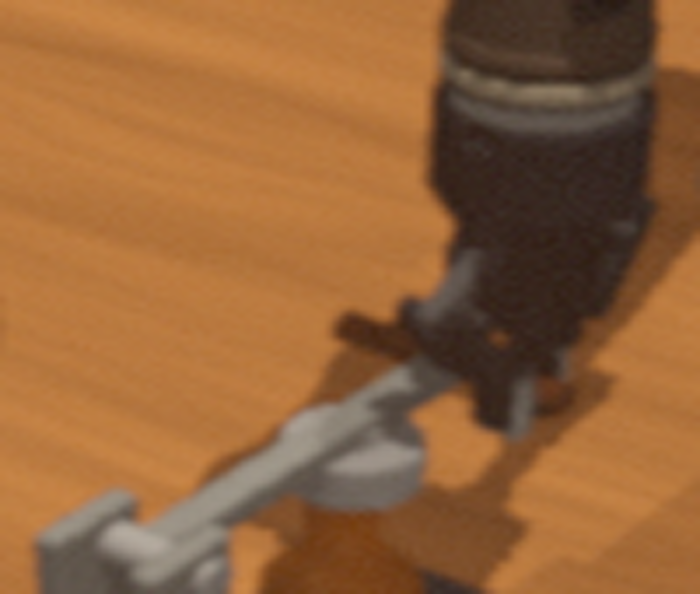

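Emit:
{"api": "arm_command", "payload": {
  "commands": [
    [[0, 0, 0.3], [0, 0, 0], -1],
    [[0, 0, 0.5], [0, 0, 0], -1],
    [[0, 0, 0.5], [0, 0, 0], -1],
    [[0, 0, 0.5], [0, 0, 0], -1],
    [[0, 0, 0.5], [0, 0, 0], -1]
  ]
}}

```text
time_s: 24.6
eef_pos: [0.4944, 0.0683, 0.1019]
tool_rot: [-0.003, 0.715, 0.699, -0.002]
wrist_force: [-11.4, 3.0, 12.4]
opening: 0.0147
```

Emit:
{"api": "arm_command", "payload": {
  "commands": [
    [[0, 0.2, -2.2], [0, 0, 0], -1],
    [[0, 0.4, -3.9], [0, 0, 0], -1],
    [[0, 0.8, -5.6], [0, 0, 0], -1],
    [[0, 1.4, -7.2], [0, 0, 0], -1],
    [[0, 2.1, -8.8], [0, 0, 0], -1],
    [[0, 3, -10.2], [0, 0, 0], -1],
    [[0, 4, -11.6], [0, 0, 0], -1],
    [[0, 5.1, -12.9], [0, 0, 0], -1]
  ]
}}

```text
time_s: 25.4
eef_pos: [0.5418, 0.0671, 0.228]
tool_rot: [-0.006, 0.715, 0.699, -0.006]
wrist_force: [-10.9, 2.3, 0.2]
opening: 0.0148
```

```bash
python3 -c "
from h import *
plan([.496,.064,.1075],88.7)
save('scene','s22.png')
t=cv2.imread('pics/s22.png')
cv2.imwrite('pics/s22c.png',cv2.resize(t[60:290,250:430],None,fx=4,fy=2.6,interpolation=cv2.INTER_CUBIC))
"
```

```text
now [0.5418 0.0671 0.228 ] yaw 88.7 q6 0.07 t 25.4 F [-10.9   2.3   0.2] op 0.0148
shift cm [-0.42 -4.38 12.12] turn [-0.9 -0.  -0. ]
```

View pics/s22c.png

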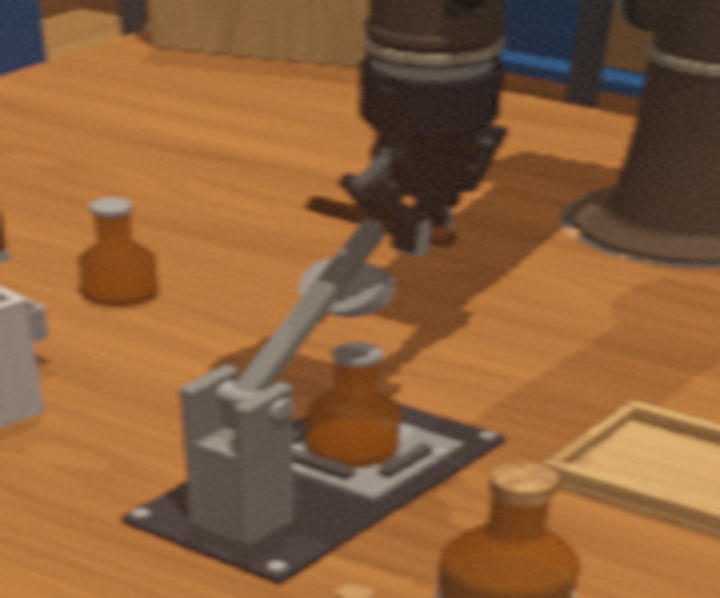

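```bash
python3 -c "
from h import *
R=yawR(88.7)
th0=.735
for th in np.linspace(th0,1.62,9):
    dx=.175*np.cos(th0)-.175*np.cos(th); d=[dx,-.0227*dx,.175*(np.sin(th)-np.sin(th0))]
    print(round(th,2),(R.inv().apply(d)*100).round(1))
"
```

```text
0.74 [0. 0. 0.]
0.85 [-0.   1.4 -1.4]
0.96 [-0.   2.9 -2.6]
1.07 [-0.   4.5 -3.6]
1.18 [-0.   6.3 -4.4]
1.29 [-0.   8.1 -5.1]
1.4 [-0.  10.  -5.5]
1.51 [-0.  11.9 -5.7]
1.62 [-0.  13.8 -5.7]
```

Emit:
{"api": "arm_command", "payload": {
  "commands": [
    [[0, 1.4, -1.4], [0, 0, 0], -1],
    [[0, 2.9, -2.6], [0, 0, 0], -1],
    [[0, 4.5, -3.6], [0, 0, 0], -1],
    [[0, 6.3, -4.4], [0, 0, 0], -1],
    [[0, 8.1, -5.1], [0, 0, 0], -1],
    [[0, 10, -5.5], [0, 0, 0], -1],
    [[0, 11.9, -5.7], [0, 0, 0], -1],
    [[0, 13.8, -5.7], [0, 0, 0], -1]
  ]
}}

```text
time_s: 26.25
eef_pos: [0.686, 0.0632, 0.289]
tool_rot: [-0.0, 0.715, 0.699, -0.001]
wrist_force: [-5.2, 1.4, 6.0]
opening: 0.0147
```

Emit:
{"api": "arm_command", "payload": {
  "commands": [
    [[0, 0, 0], [0, 0, 0], -1],
    [[0, 0, 0], [0, 0, 0], -0.4],
    [[0, 0, 0], [0, 0, 0], 0.2],
    [[0, 0, 0], [0, 0, 0], 0.2],
    [[0, 0, 0], [0, 0, 0], 0.2],
    [[0, 0, -2], [0, 0, 0], 0.2],
    [[0, 0, -5], [0, 0, 0], 0.2],
    [[0, 0, -8], [0, 0, 0], 0.2]
  ]
}}

```text
time_s: 27.05
eef_pos: [0.6851, 0.0632, 0.3668]
tool_rot: [-0.001, 0.715, 0.699, -0.001]
wrist_force: [0.7, 0.8, -0.9]
opening: 0.0513
```

```bash
python3 -c "
from h import *
plan([.50,.036,.37],90)
save('scene','s23.png')
t=cv2.imread('pics/s23.png')
cv2.imwrite('pics/s23c.png',cv2.resize(t[60:290,250:430],None,fx=4,fy=2.6,interpolation=cv2.INTER_CUBIC))
"
```

```text
now [0.6851 0.0632 0.3668] yaw 88.7 q6 0.05 t 27.1 F [ 0.7  0.8 -0.9] op 0.0513
shift cm [ -3.15 -18.44  -0.29] turn [-0.1  0.  -1.3]
```

View pics/s23c.png

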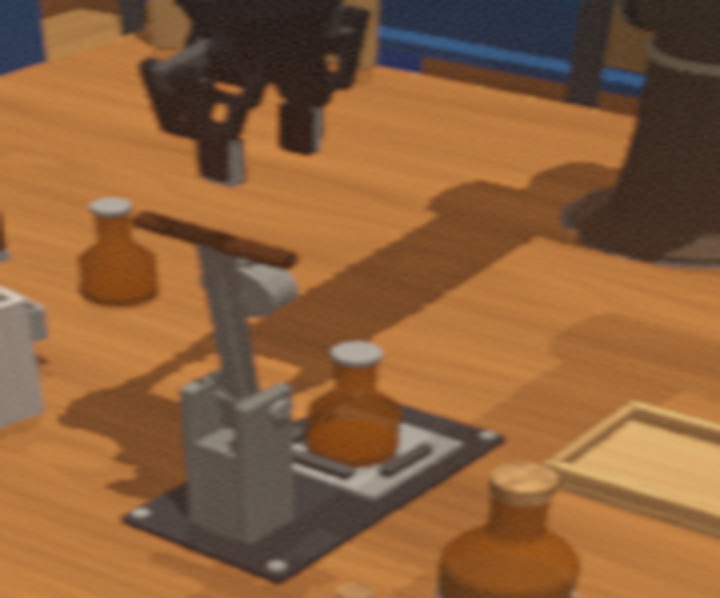

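Emit:
{"api": "arm_command", "payload": {
  "commands": [
    [[-0.5, -3, 0], [0, 0, -1.3], 0.2],
    [[-1.5, -7, 0], [0, 0, -1.3], 0.2],
    [[-2.5, -11, 0], [0, 0, -1.3], 0.2],
    [[-3.1, -12.8, 4], [0, 0, -1.3], 0.2],
    [[-3.1, -12.8, 9], [0, 0, -1.3], 0.2],
    [[-3.1, -12.8, 14], [0, 0, -1.3], 0.2],
    [[-3.1, -12.8, 19], [0, 0, -1.3], 0.2],
    [[-3.1, -12.8, 23], [0, 0, -1.3], 0.2]
  ]
}}

```text
time_s: 27.9
eef_pos: [0.5552, 0.0353, 0.1339]
tool_rot: [-0.001, 0.707, 0.707, -0.001]
wrist_force: [-0.0, -0.4, -0.6]
opening: 0.0516
```

```bash
python3 -c "
from h import *
plan([.556,.0355,.061],90)
save('wrist','w24.png')
"
```

```text
now [0.5552 0.0353 0.1339] yaw 90.0 q6 -0.01 t 27.9 F [-0.  -0.4 -0.6] op 0.0516
shift cm [0.03 0.09 7.29] turn [-0.1  0.  -0. ]
```

View pics/w24.png

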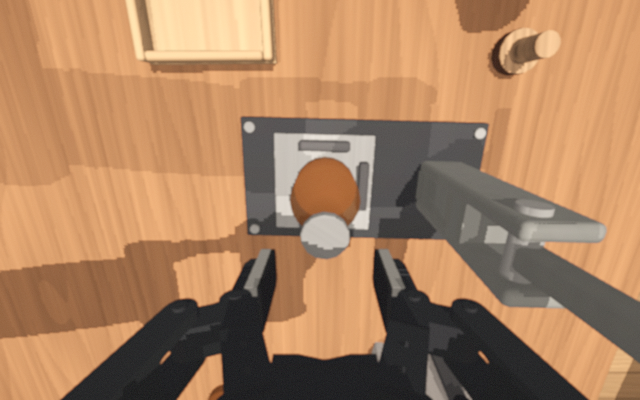

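Emit:
{"api": "arm_command", "payload": {
  "commands": [
    [[0, 0, 2.5], [0, 0, 0], 0.2],
    [[0, 0, 5], [0, 0, 0], 0.2],
    [[0, 0, 6.6], [0, 0, 0], 0.2],
    [[0, 0, 7.2], [0, 0, 0], 0.2],
    [[0, 0, 7.2], [0, 0, 0], -1],
    [[0, 0, 7.2], [0, 0, 0], -1],
    [[0, 0, 7.2], [0, 0, 0], -1],
    [[0, 0, 7.2], [0, 0, 0], -1]
  ],
  "force": 50
}}

```text
time_s: 28.75
eef_pos: [0.5578, 0.0353, 0.0657]
tool_rot: [0.001, 0.707, 0.707, 0.001]
wrist_force: [-0.5, -0.4, -0.7]
opening: 0.0296
```

Emit:
{"api": "arm_command", "payload": {
  "commands": [
    [[0, 0, 0], [0, 0, 0], -1],
    [[0, 0, -1], [0, 0, 0], -1],
    [[0, 0, -2.5], [0, 0, 0], -1],
    [[0, 0, -4], [0, 0, 0], -1],
    [[0, 0, -5.5], [0, 0, 0], -1],
    [[0, 0, -7], [0, 0, 0], -1],
    [[0, 0, -7], [0, 0, 0], -1]
  ]
}}

```text
time_s: 29.45
eef_pos: [0.5599, 0.0353, 0.1385]
tool_rot: [0.002, 0.707, 0.707, 0.002]
wrist_force: [0.8, 0.3, -2.6]
opening: 0.0297
```

```bash
python3 -c "
from h import *
plan([.4504,.380,.13],90)
save('wrist','w25.png')
"
```

```text
now [0.5599 0.0353 0.1385] yaw 90.0 q6 -0.01 t 29.4 F [ 0.8  0.3 -2.6] op 0.0297
shift cm [ 34.46 -10.98   0.77] turn [ 0.4  0.  -0. ]
```

View pics/w25.png

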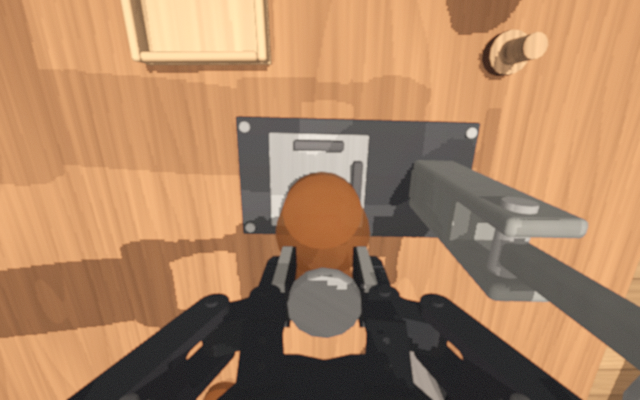

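Emit:
{"api": "arm_command", "payload": {
  "commands": [
    [[2, -1, 0], [0, 0, 0], -1],
    [[6, -3, 0], [0, 0, 0], -1],
    [[10, -5, 0], [0, 0, 0], -1],
    [[14, -6.5, 0], [0, 0, 0], -1],
    [[18, -8, 0], [0, 0, 0], -1],
    [[22, -9, 0], [0, 0, 0], -1],
    [[26, -10, 0], [0, 0, 0], -1],
    [[29, -10.5, 0], [0, 0, 0], -1]
  ]
}}

```text
time_s: 30.3
eef_pos: [0.4504, 0.3274, 0.1339]
tool_rot: [-0.001, 0.707, 0.707, -0.001]
wrist_force: [0.2, 0.8, -3.3]
opening: 0.0299
```

```bash
python3 -c "
from h import *
plan([.4504,.380,.13],90)
"
```

```text
now [0.4504 0.3274 0.1339] yaw 90.0 q6 0.55 t 30.3 F [ 0.2  0.8 -3.3] op 0.0299
shift cm [5.26 0.   0.38] turn [-0.1  0.   0. ]
```

Emit:
{"api": "arm_command", "payload": {
  "commands": [
    [[2, 0, 0], [0, 0, 0], -1],
    [[4, 0, 0], [0, 0, 0], -1],
    [[5.2, 0, 0], [0, 0, 0], -1],
    [[5.2, 0, 2], [0, 0, 0], -1],
    [[5.2, 0, 4], [0, 0, 0], -1],
    [[5.2, 0, 6], [0, 0, 0], -1],
    [[5.2, 0, 7], [0, 0, 0], -1],
    [[5.2, 0, 7], [0, 0, 0], -1]
  ]
}}

```text
time_s: 31.1
eef_pos: [0.4509, 0.3758, 0.0626]
tool_rot: [-0.0, 0.708, 0.707, -0.002]
wrist_force: [-0.0, -0.5, -2.9]
opening: 0.0298
```

```bash
python3 -c "
from h import *
plan([.4504,.380,.056],90)
save('wrist','w26.png');save('scene','s26.png')
"
```

```text
now [0.4509 0.3758 0.0626] yaw 89.9 q6 0.62 t 31.1 F [-0.  -0.5 -2.9] op 0.0298
shift cm [ 0.42 -0.05  0.65] turn [-0.2  0.2 -0.1]
```

View pics/w26.png

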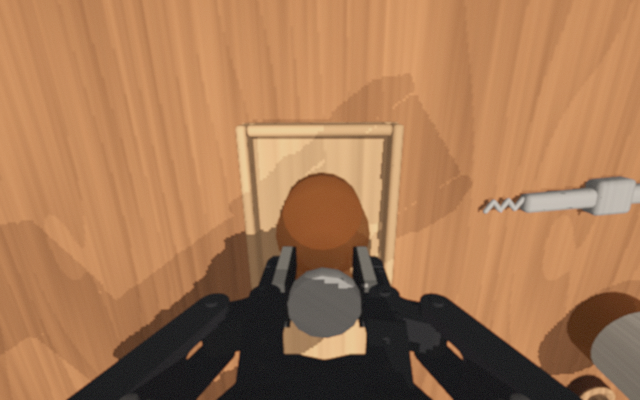

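View pics/s26.png

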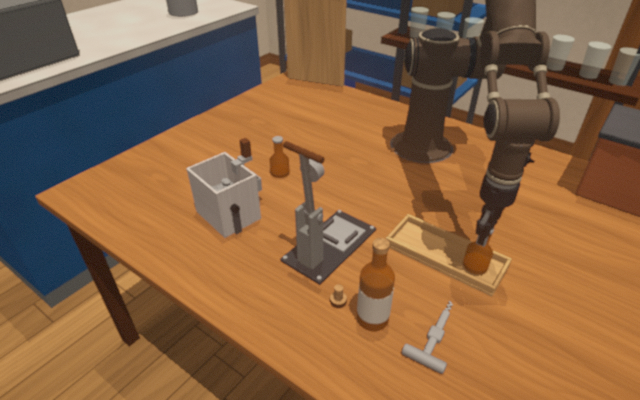

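Emit:
{"api": "arm_command", "payload": {
  "commands": [
    [[0, 0, 0.3], [0, 0, 0], -1],
    [[0, 0, 0.5], [0, 0, 0], -1],
    [[0, 0, 0.7], [0, 0, 0], -1],
    [[0, 0, 0.8], [0, 0, 0], -1],
    [[0, 0, 0.8], [0, 0, 0], -1]
  ]
}}

```text
time_s: 31.7
eef_pos: [0.4522, 0.3773, 0.0567]
tool_rot: [-0.0, 0.707, 0.707, -0.0]
wrist_force: [-0.6, -0.3, -2.0]
opening: 0.0302
```

Emit:
{"api": "arm_command", "payload": {
  "commands": [
    [[0, 0, 0], [0, 0, 0], -0.4],
    [[0, 0, 0], [0, 0, 0], -0.2],
    [[0, 0, 0], [0, 0, 0], 0.2],
    [[0, 0, 0], [0, 0, 0], 0.2],
    [[0, 0, 0], [0, 0, 0], 0.2],
    [[0, 0, -2], [0, 0, 0], 0.2],
    [[0, 0, -6], [0, 0, 0], 0.2],
    [[0, 0, -10], [0, 0, 0], 0.2]
  ]
}}

```text
time_s: 32.5
eef_pos: [0.4516, 0.3768, 0.1569]
tool_rot: [-0.0, 0.707, 0.707, -0.001]
wrist_force: [0.6, -0.5, 0.6]
opening: 0.0507
```

```bash
python3 -c "
from h import *
plan([.42,-.287,.2],90)
save('wrist','w27.png');s,im=save('top','t27.png')
for o in caps(cam('top'),im,.126): print(o)
"
```

```text
now [0.4516 0.3768 0.1569] yaw 90.0 q6 0.62 t 32.5 F [ 0.6 -0.5  0.6] op 0.0507
shift cm [-66.39  -3.13  -4.21] turn [-0.1  0.1 -0. ]
(array([187.9, 160.6]), np.int32(422), array([0.6842, 0.3514]))
(array([413.8, 172.2]), np.int32(1877), array([ 0.6613, -0.2715]))
(array([300.2, 152.1]), np.int32(158), array([0.7134, 0.0423]))
(array([403.2, 204.9]), np.int32(144), array([ 0.5698, -0.2412]))
(array([302.3, 214.6]), np.int32(1012), array([0.5388, 0.0327]))
(array([172.7, 244.4]), np.int32(95), array([0.4532, 0.3774]))
(array([421.8, 260. ]), np.int32(101), array([ 0.4218, -0.2886]))
```

View pics/w27.png

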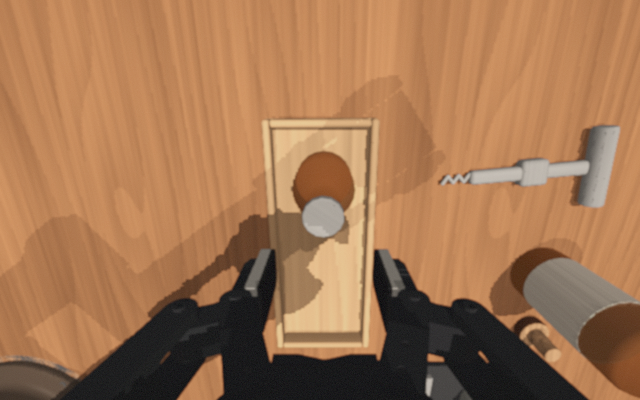

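View pics/t27.png

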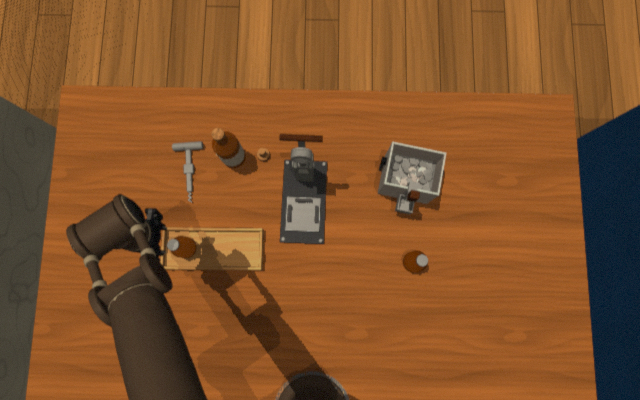

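Emit:
{"api": "arm_command", "payload": {
  "commands": [
    [[-2, 0, -6], [0, 0, 0], 0.2],
    [[-66.4, -3, -9], [0, 0, 0], 0.2],
    [[-66.4, -3, -9], [0, 0, 0], 0.2],
    [[-66.4, -3, -9], [0, 0, 0], 0.2],
    [[-66.4, -3, -9], [0, 0, 0], 0.2],
    [[-66.4, -3, -9], [0, 0, 0], 0.2],
    [[-66.4, -3, -9], [0, 0, 0], 0.2],
    [[-66.4, -3, -9], [0, 0, 0], 0.2]
  ]
}}

```text
time_s: 33.4
eef_pos: [0.4355, 0.0109, 0.2272]
tool_rot: [0.0, 0.707, 0.707, 0.0]
wrist_force: [0.0, 0.1, -0.3]
opening: 0.0511
```

```bash
python3 -c "
from h import *
plan([.421,-.287,.2],90)
"
```

```text
now [0.4355 0.0109 0.2272] yaw 90.0 q6 -0.07 t 33.4 F [ 0.   0.1 -0.3] op 0.0511
shift cm [-29.79  -1.45   2.72] turn [ 0.1  0.  -0. ]
```

Emit:
{"api": "arm_command", "payload": {
  "commands": [
    [[-29.8, -1.4, 0], [0, 0, 0], 0.2],
    [[-29.8, -1.4, 0], [0, 0, 0], 0.2],
    [[-29.8, -1.4, 0], [0, 0, 0], 0.2],
    [[-29.8, -1.4, 0], [0, 0, 0], 0.2],
    [[-29.8, -1.4, 0], [0, 0, 0], 0.2],
    [[-29.8, -1.4, 0], [0, 0, 0], 0.2],
    [[-29.8, -1.4, 0], [0, 0, 0], 0.2],
    [[-29.8, -1.4, 0], [0, 0, 0], 0.2]
  ]
}}

```text
time_s: 34.2
eef_pos: [0.4212, -0.2859, 0.2265]
tool_rot: [-0.001, 0.708, 0.706, 0.0]
wrist_force: [0.4, -0.0, 0.1]
opening: 0.0512
```

```bash
python3 -c "
from h import *
s,im=save('wrist','w28.png');c=cam('wrist',s)
for o in caps(c,im,.126): print(o)
s,im=save('top','t28.png')
for o in caps(cam('top'),im,.126): print(o)
plan([.421,-.287,.043],90)
"
```

```text
(array([323.1, 191.1]), np.int32(765), array([ 0.4204, -0.288 ]))
(array([257.1, 271. ]), np.int32(477), array([ 0.3481, -0.3783]))
(array([391.3, 271.6]), np.int32(464), array([ 0.4942, -0.3795]))
(array([187.9, 160.6]), np.int32(422), array([0.6842, 0.3513]))
(array([413.4, 172.2]), np.int32(1825), array([ 0.6615, -0.2704]))
(array([300.2, 152.1]), np.int32(156), array([0.7133, 0.0424]))
(array([403.2, 204.7]), np.int32(147), array([ 0.5702, -0.2412]))
(array([302.4, 214.7]), np.int32(1004), array([0.5388, 0.0324]))
(array([172.7, 244.5]), np.int32(93), array([0.4531, 0.3773]))
(array([421.9, 260.1]), np.int32(97), array([ 0.4215, -0.2889]))
now [ 0.4215 -0.2841  0.2265] yaw 90.0 q6 -0.68 t 34.3 F [ 0.4  0.5 -0.2] op 0.0513
shift cm [-0.32 -0.04 18.35] turn [-0.  -0.1 -0. ]
```

View pics/w28.png

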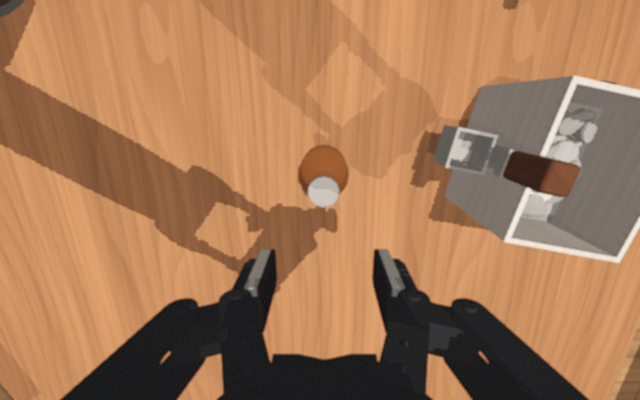

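Emit:
{"api": "arm_command", "payload": {
  "commands": [
    [[-0.4, 0, 5], [0, 0, 0], 0.2],
    [[-0.4, 0, 10], [0, 0, 0], 0.2],
    [[-0.4, 0, 14], [0, 0, 0], 0.2],
    [[-0.4, 0, 17], [0, 0, 0], 0.2],
    [[-0.4, 0, 18.3], [0, 0, 0], 0.2],
    [[-0.4, 0, 18.3], [0, 0, 0], 0.2],
    [[-0.4, 0, 18.3], [0, 0, 0], -1],
    [[-0.4, 0, 18.3], [0, 0, 0], -1]
  ],
  "force": 50
}}

```text
time_s: 35.1
eef_pos: [0.4235, -0.2902, 0.0462]
tool_rot: [0.002, 0.707, 0.707, 0.0]
wrist_force: [-0.2, -0.3, -1.2]
opening: 0.0297
```

Emit:
{"api": "arm_command", "payload": {
  "commands": [
    [[0, 0, 0], [0, 0, 0], -1],
    [[0, 0, 0], [0, 0, 0], -1],
    [[0, 0, 0], [0, 0, 0], -1]
  ]
}}

```text
time_s: 35.4
eef_pos: [0.4232, -0.2905, 0.046]
tool_rot: [0.002, 0.707, 0.707, 0.0]
wrist_force: [-0.2, 0.8, 6.9]
opening: 0.0295
```

```bash
python3 -c "
from h import *
plan([.421,-.287,.043],90)
"
```

```text
now [ 0.4232 -0.2905  0.046 ] yaw 90.0 q6 -0.69 t 35.4 F [-0.2  0.8  6.9] op 0.0295
shift cm [ 0.35 -0.22  0.3 ] turn [ 0.2  0.1 -0. ]
```

Emit:
{"api": "arm_command", "payload": {
  "commands": [
    [[0, 0, -1], [0, 0, 0], -1],
    [[0, 0, -2.5], [0, 0, 0], -1],
    [[0, 0, -4], [0, 0, 0], -1],
    [[0, 0, -5.5], [0, 0, 0], -1],
    [[0, 0, -6.5], [0, 0, 0], -1],
    [[0, 0, -6.5], [0, 0, 0], -1],
    [[0, 0, -6.5], [0, 0, 0], -1]
  ]
}}

```text
time_s: 36.1
eef_pos: [0.4215, -0.2891, 0.1089]
tool_rot: [-0.0, 0.707, 0.707, -0.0]
wrist_force: [-0.2, -0.3, -3.2]
opening: 0.0295
```

```bash
python3 -c "
from h import *
plan([.556,.0355,.11],90)
save('wrist','w29.png')
"
```

```text
now [ 0.4215 -0.2891  0.1089] yaw 90.0 q6 -0.69 t 36.1 F [-0.2 -0.3 -3.2] op 0.0295
shift cm [32.47 13.43 -0.11] turn [-0. -0. -0.]
```

View pics/w29.png

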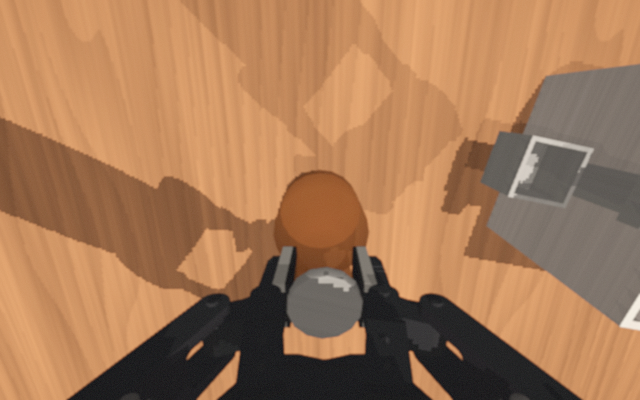

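Emit:
{"api": "arm_command", "payload": {
  "commands": [
    [[3, 0.5, 0], [0, 0, 0], -1],
    [[7, 1.5, 0], [0, 0, 0], -1],
    [[11, 3, 0], [0, 0, 0], -1],
    [[15, 5, 0], [0, 0, 0], -1],
    [[19, 7, 0], [0, 0, 0], -1],
    [[23, 9, 0], [0, 0, 0], -1],
    [[27, 11, 0], [0, 0, 0], -1],
    [[30, 12.5, 0], [0, 0, 0], -1]
  ]
}}

```text
time_s: 36.95
eef_pos: [0.547, 0.0133, 0.1079]
tool_rot: [-0.001, 0.707, 0.707, -0.0]
wrist_force: [0.5, -0.7, -1.8]
opening: 0.0295
```

Emit:
{"api": "arm_command", "payload": {
  "commands": [
    [[1.3, 0.5, 0], [0, 0, 0], -1],
    [[2.3, 0.9, 0], [0, 0, 0], -1],
    [[2.3, 0.9, 1], [0, 0, 0], -1],
    [[2.3, 0.9, 1], [0, 0, 0], -1],
    [[2.3, 0.9, 1], [0, 0, 0], -1]
  ]
}}

```text
time_s: 37.45
eef_pos: [0.5545, 0.0324, 0.098]
tool_rot: [-0.001, 0.708, 0.706, -0.001]
wrist_force: [1.0, 0.0, -2.3]
opening: 0.0298
```

```bash
python3 -c "
from h import *
plan([.556,.034,.064],90)
save('wrist','w30.png');im=cv2.imread('pics/w30.png')
cv2.imwrite('pics/w30c.png',cv2.resize(im[100:340,220:420],None,fx=3.5,fy=2.5,interpolation=cv2.INTER_CUBIC))
"
```

```text
now [0.5545 0.0324 0.098 ] yaw 89.9 q6 -0.02 t 37.5 F [ 1.   0.  -2.3] op 0.0298
shift cm [0.17 0.16 3.4 ] turn [-0.2  0.  -0.1]
```

View pics/w30c.png

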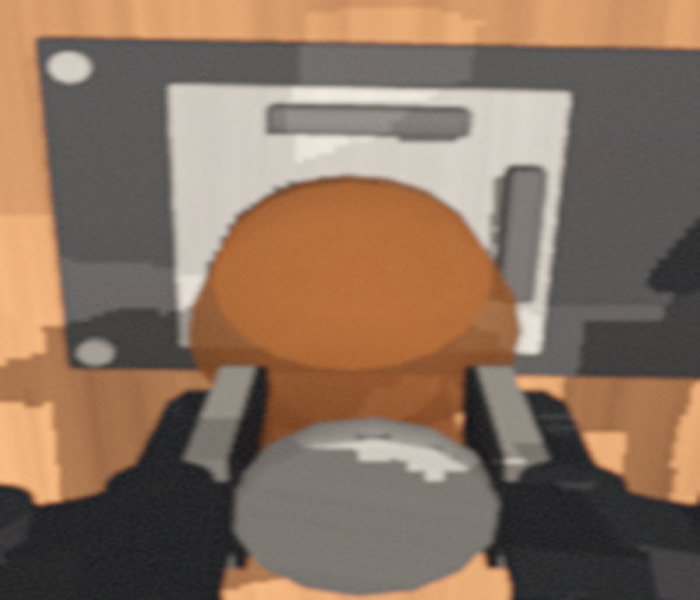

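Emit:
{"api": "arm_command", "payload": {
  "commands": [
    [[0.1, 0.2, 0.8], [0, 0, 0], -1],
    [[0.1, 0.25, 1.6], [0, 0, 0], -1],
    [[0.1, 0.25, 2.4], [0, 0, 0], -1],
    [[0.1, 0.25, 3], [0, 0, 0], -1],
    [[0.1, 0.25, 3.3], [0, 0, 0], -1],
    [[0.1, 0.25, 3.6], [0, 0, 0], -1],
    [[0.1, 0.25, 3.6], [0, 0, 0], -1]
  ]
}}

```text
time_s: 38.2
eef_pos: [0.5582, 0.0348, 0.0643]
tool_rot: [-0.001, 0.707, 0.707, -0.001]
wrist_force: [-3.3, 0.2, 5.0]
opening: 0.0295
```

```bash
python3 -c "
from h import *
plan([.556,.034,.064],90)
save('wrist','w31.png');im=cv2.imread('pics/w31.png')
cv2.imwrite('pics/w31c.png',cv2.resize(im[100:340,220:420],None,fx=3.5,fy=2.5,interpolation=cv2.INTER_CUBIC))
"
```

```text
now [0.5582 0.0348 0.0643] yaw 90.0 q6 -0.02 t 38.2 F [-3.3  0.2  5. ] op 0.0295
shift cm [-0.08 -0.22  0.03] turn [-0.1 -0.  -0. ]
```

View pics/w31c.png

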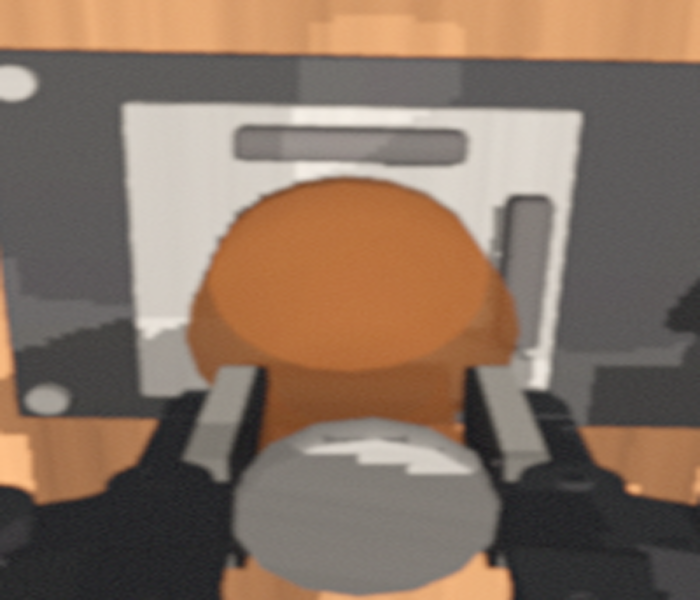

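Emit:
{"api": "arm_command", "payload": {
  "commands": [
    [[0, 0, -0.1], [0, 0, 0], -0.4],
    [[0, 0, -0.1], [0, 0, 0], -0.2],
    [[0, 0, -0.1], [0, 0, 0], 0.2],
    [[0, 0, -0.1], [0, 0, 0], 0.2],
    [[0, 0, -0.1], [0, 0, 0], 0.2],
    [[0, 0, -0.1], [0, 0, 0], 0.2]
  ]
}}

```text
time_s: 38.85
eef_pos: [0.5587, 0.0346, 0.0641]
tool_rot: [0.0, 0.707, 0.707, 0.0]
wrist_force: [-0.8, -0.4, -0.4]
opening: 0.0509
```

```bash
python3 -c "
from h import *
plan([.556,.034,.064],90)
save('wrist','w32.png');im=cv2.imread('pics/w32.png')
cv2.imwrite('pics/w32c.png',cv2.resize(im[100:340,220:420],None,fx=3.5,fy=2.5,interpolation=cv2.INTER_CUBIC))
"
```

```text
now [0.5587 0.0346 0.0641] yaw 90.0 q6 -0.02 t 38.9 F [-0.8 -0.4 -0.4] op 0.0509
shift cm [-0.06 -0.27  0.01] turn [ 0.  0. -0.]
```

View pics/w32c.png

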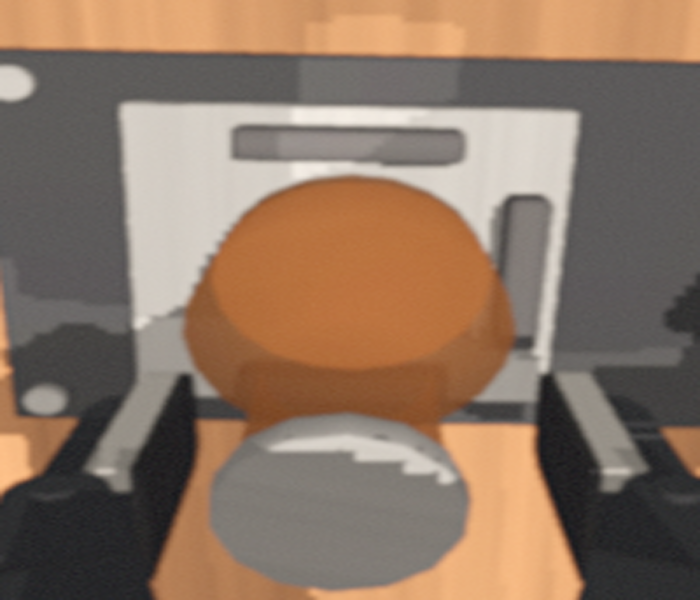

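```bash
python3 -c "
from h import *
s=manip.sense(); c=cam('wrist',s)
print('cap',ray(c,220+339/3.5,100+500/2.5-.5,.144),'base',ray(c,220+352/3.5,100+176/2.5,.018))
for u,v,z in [(120,103,.018),(580,110,.018),(235,161,.03),(462,163,.03)]: print(ray(c,220+u/3.5,100+v/2.5,z))
plan([.685,.063,.367],88.7)
"
```

```text
cap [0.55592541 0.03910617 0.144     ] base [0.55612132 0.06522202 0.018     ]
[0.50585606 0.08783293 0.018     ]
[0.60585023 0.08567532 0.018     ]
[0.5316248  0.07236598 0.03      ]
[0.57949426 0.07174342 0.03      ]
now [0.5586 0.0347 0.0641] yaw 90.0 q6 -0.02 t 38.9 F [ 0.2  0.4 -0.8] op 0.0513
shift cm [  2.84  12.64 -30.29] turn [ 0.  -0.   1.3]
```

Emit:
{"api": "arm_command", "payload": {
  "commands": [
    [[0, 0, -2], [0, 0, 0], 0.2],
    [[0, 0, -5], [0, 0, 0], 0.2],
    [[0, 0, -9.5], [0, 0, 0], 0.2],
    [[0, 0, -14.5], [0, 0, 0], 0.2],
    [[0, 0, -19.5], [0, 0, 0], 0.2],
    [[0, 0, -24.5], [0, 0, 0], 0.2],
    [[0.2, 0, -29], [0, 0, 1.3], 0.2],
    [[1, 3, -30.5], [0, 0, 1.3], 0.2]
  ]
}}

```text
time_s: 39.7
eef_pos: [0.5895, 0.0443, 0.3775]
tool_rot: [0.004, 0.716, 0.698, 0.004]
wrist_force: [1.6, 0.1, 0.2]
opening: 0.0512
```

Emit:
{"api": "arm_command", "payload": {
  "commands": [
    [[0.5, 3, 0], [0, 0, 0], 0.2],
    [[1.5, 6, 0], [0, 0, 0], 0.2],
    [[1.8, 9.5, 0], [0, 0, 0], 0.2],
    [[1.8, 9.5, 0], [0, 0, 0], 0.2],
    [[1.8, 9.5, 0], [0, 0, 0], 0.2]
  ]
}}

```text
time_s: 40.2
eef_pos: [0.6836, 0.0604, 0.3675]
tool_rot: [-0.001, 0.715, 0.699, -0.001]
wrist_force: [0.5, -0.3, 1.2]
opening: 0.0513
```

```bash
python3 -c "
from h import *
plan([.685,.063,.285],88.7)
save('wrist','w33.png');save('scene','s33.png')
t=cv2.imread('pics/s33.png')
cv2.imwrite('pics/s33c.png',cv2.resize(t[60:290,250:430],None,fx=4,fy=2.6,interpolation=cv2.INTER_CUBIC))
"
```

```text
now [0.6836 0.0604 0.3675] yaw 88.7 q6 0.05 t 40.2 F [ 0.5 -0.3  1.2] op 0.0513
shift cm [0.27 0.15 8.25] turn [-0.2  0.  -0. ]
```

View pics/w33.png

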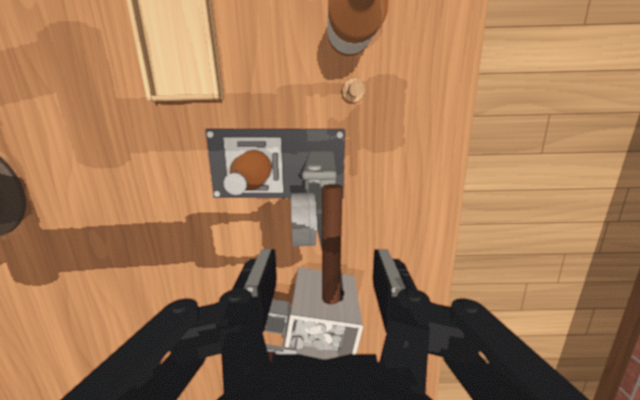

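View pics/s33c.png

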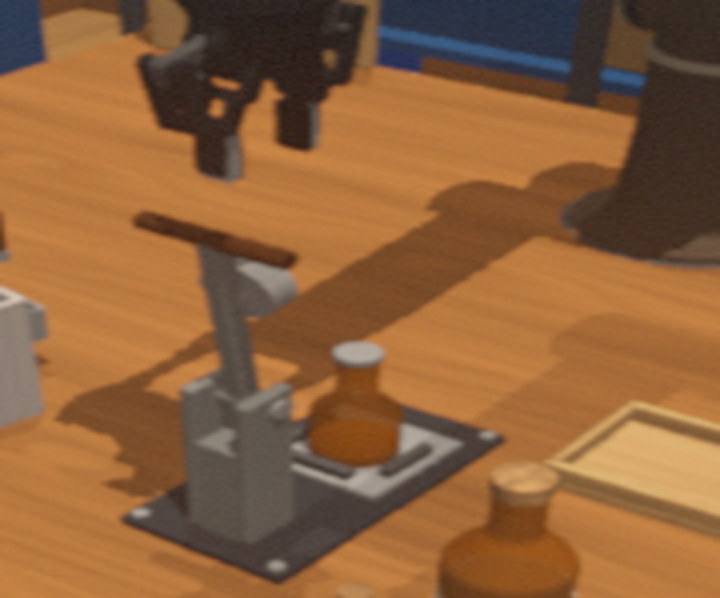

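Emit:
{"api": "arm_command", "payload": {
  "commands": [
    [[0.3, 0.5, 2.5], [0, 0, 0], 0.2],
    [[0.3, 0.5, 5], [0, 0, 0], 0.2],
    [[0.3, 0.5, 7.5], [0, 0, 0], 0.2],
    [[0.3, 0.5, 8.4], [0, 0, 0], 0.2],
    [[0.3, 0.5, 8.4], [0, 0, 0], 0.2],
    [[0.3, 0.5, 8.4], [0, 0, 0], -1],
    [[0.3, 0.5, 8.4], [0, 0, 0], -1],
    [[0.3, 0.5, 8.4], [0, 0, 0], -1]
  ],
  "force": 30
}}

```text
time_s: 41.1
eef_pos: [0.6898, 0.0633, 0.2876]
tool_rot: [0.001, 0.715, 0.699, 0.001]
wrist_force: [-0.7, -0.3, 3.8]
opening: 0.0147
```

Emit:
{"api": "arm_command", "payload": {
  "commands": [
    [[0, 0, 0], [0, 0, 0], -1],
    [[0, 0, 0], [0, 0, 0], -1],
    [[0, 0, 0], [0, 0, 0], -1]
  ]
}}

```text
time_s: 41.4
eef_pos: [0.6898, 0.0633, 0.2876]
tool_rot: [0.001, 0.715, 0.699, 0.001]
wrist_force: [-1.2, -0.2, 6.4]
opening: 0.0147
```

```bash
python3 -c "
from h import *
plan([.685,.064,.285],88.7)
s=manip.sense(); e=s['eef_pos']; R=yawR(88.7)
hx=.671;th0=np.arctan2(e[2]-.1075,hx-e[0]); print('th0',th0)
for th in np.linspace(th0,0.7,9):
    dx=(hx-.175*np.cos(th))-(hx-.175*np.cos(th0)); d=[dx,-.0227*dx,.175*(np.sin(th)-np.sin(th0))]
    print(round(th,2),(R.inv().apply(d)*100).round(1))
"
```

```text
now [0.6898 0.0633 0.2876] yaw 88.7 q6 0.05 t 41.4 F [-1.2 -0.2  6.4] op 0.0147
shift cm [ 0.06 -0.49  0.26] turn [ 0.2 -0.  -0. ]
th0 1.6750362615948164
1.68 [0. 0. 0.]
1.55 [ 0.  -2.1 -0.1]
1.43 [ 0.  -4.3  0.1]
1.31 [ 0.  -6.3  0.5]
1.19 [ 0.  -8.4  1.2]
1.07 [  0.  -10.3   2.1]
0.94 [  0.  -12.1   3.2]
0.82 [  0.  -13.7   4.6]
0.7 [  0.  -15.2   6.1]
```

Emit:
{"api": "arm_command", "payload": {
  "commands": [
    [[0, -2.1, -0.1], [0, 0, 0], -1],
    [[0, -4.3, 0.1], [0, 0, 0], -1],
    [[0, -6.3, 0.5], [0, 0, 0], -1],
    [[0, -8.4, 1.2], [0, 0, 0], -1],
    [[0, -10.3, 2.1], [0, 0, 0], -1],
    [[0, -12.1, 3.2], [0, 0, 0], -1],
    [[0, -13.7, 4.6], [0, 0, 0], -1],
    [[0, -15.2, 6.1], [0, 0, 0], -1]
  ]
}}

```text
time_s: 42.2
eef_pos: [0.5397, 0.0673, 0.2264]
tool_rot: [0.003, 0.715, 0.699, 0.004]
wrist_force: [4.2, 1.7, 0.9]
opening: 0.0147
```

```bash
python3 -c "
from h import *
plan([.496,.068,.1075],88.7)
s=manip.sense(); e=s['eef_pos']; R=yawR(88.7)
hx=.671;th0=np.arctan2(e[2]-.1075,hx-e[0]); print('th0',th0,np.hypot(e[2]-.1075,hx-e[0]))
for th in np.linspace(th0,0,8):
    dx=(hx-.175*np.cos(th))-(hx-.175*np.cos(th0)); d=[dx,-.0227*dx,.175*(np.sin(th)-np.sin(th0))]
    print(round(th,2),(R.inv().apply(d)*100).round(1))
"
```

```text
now [0.5397 0.0673 0.2264] yaw 88.7 q6 0.07 t 42.2 F [4.2 1.7 0.9] op 0.0147
shift cm [-0.05 -4.47 11.86] turn [ 0.5 -0.1 -0. ]
th0 0.735947475600901 0.17719319860008076
0.74 [0. 0. 0.]
0.63 [ 0.  -1.2  1.4]
0.53 [ 0.  -2.2  3. ]
0.42 [ 0.  -3.   4.6]
0.32 [ 0.  -3.7  6.3]
0.21 [ 0.  -4.1  8.1]
0.11 [ 0.  -4.4  9.9]
0.0 [ 0.  -4.5 11.7]
```

Emit:
{"api": "arm_command", "payload": {
  "commands": [
    [[0, -1.2, 1.4], [0, 0, 0], -1],
    [[0, -2.2, 3], [0, 0, 0], -1],
    [[0, -3, 4.6], [0, 0, 0], -1],
    [[0, -3.7, 6.3], [0, 0, 0], -1],
    [[0, -4.1, 8.1], [0, 0, 0], -1],
    [[0, -4.4, 9.9], [0, 0, 0], -1],
    [[0, -4.5, 11.2], [0, 0, 0], -1],
    [[0, -4.5, 12], [0, 0, 0], -1]
  ]
}}

```text
time_s: 43.0
eef_pos: [0.4951, 0.0683, 0.1062]
tool_rot: [0.002, 0.715, 0.699, 0.002]
wrist_force: [-11.8, 0.9, 55.0]
opening: 0.0146
```

Emit:
{"api": "arm_command", "payload": {
  "commands": [
    [[0, 0, 0.3], [0, 0, 0], -1],
    [[0, 0, 0.6], [0, 0, 0], -1],
    [[0, 0, 0.6], [0, 0, 0], -1],
    [[0, 0, 0.6], [0, 0, 0], -1],
    [[0, 0, 0.6], [0, 0, 0], -1],
    [[0, 0, 0.6], [0, 0, 0], -1]
  ]
}}

```text
time_s: 43.6
eef_pos: [0.495, 0.0684, 0.1056]
tool_rot: [0.001, 0.715, 0.699, 0.002]
wrist_force: [-10.5, 0.4, 38.2]
opening: 0.0144
```

```bash
python3 -c "
from h import *
plan([.496,.068,.1075],88.7)
save('scene','s34.png')
t=cv2.imread('pics/s34.png')
cv2.imwrite('pics/s34c.png',cv2.resize(t[110:220,290:390],None,fx=7,fy=5.4,interpolation=cv2.INTER_CUBIC))
"
```

```text
now [0.495  0.0684 0.1056] yaw 88.7 q6 0.07 t 43.6 F [-10.5   0.4  38.2] op 0.0144
shift cm [-0.03  0.1  -0.19] turn [ 0.2 -0.  -0. ]
```

View pics/s34c.png

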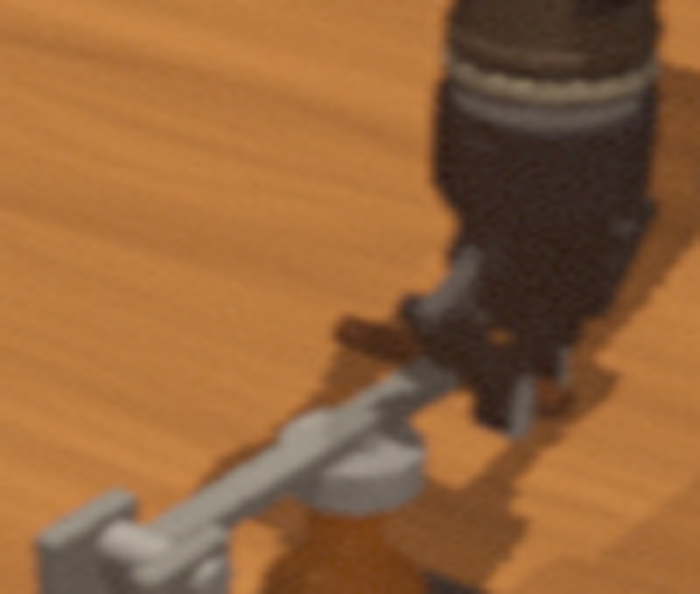

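Emit:
{"api": "arm_command", "payload": {
  "commands": [
    [[0, 0.1, -1.2], [0, 0, 0], -1],
    [[0, 0.3, -3.5], [0, 0, 0], -1],
    [[0, 0.8, -5.6], [0, 0, 0], -1],
    [[0, 1.4, -7.2], [0, 0, 0], -1],
    [[0, 2.1, -8.8], [0, 0, 0], -1],
    [[0, 3, -10.2], [0, 0, 0], -1],
    [[0, 4, -11.6], [0, 0, 0], -1],
    [[0, 5.1, -12.9], [0, 0, 0], -1]
  ]
}}

```text
time_s: 44.45
eef_pos: [0.5342, 0.0672, 0.223]
tool_rot: [-0.008, 0.715, 0.699, -0.008]
wrist_force: [-9.8, 1.7, -0.1]
opening: 0.0145
```

```bash
python3 -c "
from h import *
plan([.496,.068,.1075],88.7)
s=manip.sense(); e=s['eef_pos']; R=yawR(88.7)
hx=.671;th0=np.arctan2(e[2]-.1075,hx-e[0]); print('th0',th0,np.hypot(e[2]-.1075,hx-e[0]))
for th in np.linspace(th0,1.6,9):
    dx=(hx-.175*np.cos(th))-(hx-.175*np.cos(th0)); d=[dx,-.0227*dx,.175*(np.sin(th)-np.sin(th0))]
    print(round(th,2),(R.inv().apply(d)*100).round(1))
"
```

```text
now [0.5342 0.0672 0.223 ] yaw 88.7 q6 0.07 t 44.5 F [-9.8  1.7 -0.1] op 0.0145
shift cm [-1.000e-02 -3.560e+00  1.163e+01] turn [-1.3 -0.  -0. ]
th0 0.7010693414780296 0.17898791692770694
0.7 [0. 0. 0.]
0.81 [-0.   1.4 -1.4]
0.93 [-0.   2.9 -2.7]
1.04 [-0.   4.5 -3.8]
1.15 [-0.   6.2 -4.7]
1.26 [-0.   8.1 -5.4]
1.38 [-0.  10.  -5.9]
1.49 [-0.  11.9 -6.2]
1.6 [-0.  13.9 -6.2]
```

Emit:
{"api": "arm_command", "payload": {
  "commands": [
    [[0, 1.6, -1.3], [0, 0, 0], -1],
    [[0, 3.1, -2.5], [0, 0, 0], -1],
    [[0, 4.8, -3.5], [0, 0, 0], -1],
    [[0, 6.5, -4.4], [0, 0, 0], -1],
    [[0, 8.4, -5.1], [0, 0, 0], -1],
    [[0, 10.3, -5.6], [0, 0, 0], -1],
    [[0, 12.2, -5.9], [0, 0, 0], -1],
    [[0, 14, -5.9], [0, 0, 0], -1]
  ]
}}

```text
time_s: 45.25
eef_pos: [0.6804, 0.0633, 0.2872]
tool_rot: [-0.003, 0.715, 0.699, -0.003]
wrist_force: [-5.6, 0.6, 10.1]
opening: 0.0149
```

Emit:
{"api": "arm_command", "payload": {
  "commands": [
    [[0, 0, 0], [0, 0, 0], -1],
    [[0, 0, 0], [0, 0, 0], -0.4],
    [[0, 0, 0], [0, 0, 0], 0.2],
    [[0, 0, 0], [0, 0, 0], 0.2],
    [[0, 0, 0], [0, 0, 0], 0.2],
    [[0, 0, -2], [0, 0, 0], 0.2],
    [[0, 0, -5], [0, 0, 0], 0.2],
    [[0, 0, -8], [0, 0, 0], 0.2]
  ]
}}

```text
time_s: 46.05
eef_pos: [0.6821, 0.0634, 0.3658]
tool_rot: [-0.001, 0.715, 0.699, -0.001]
wrist_force: [1.2, 0.8, 0.3]
opening: 0.0511
```

```bash
python3 -c "
from h import *
plan([.557,.0355,.134],90)
save('scene','s35.png')
t=cv2.imread('pics/s35.png')
cv2.imwrite('pics/s35c.png',cv2.resize(t[60:290,250:430],None,fx=4,fy=2.6,interpolation=cv2.INTER_CUBIC))
"
```

```text
now [0.6821 0.0634 0.3658] yaw 88.7 q6 0.05 t 46.0 F [1.2 0.8 0.3] op 0.0511
shift cm [ -3.07 -12.38  23.22] turn [-0.2  0.  -1.3]
```

View pics/s35c.png

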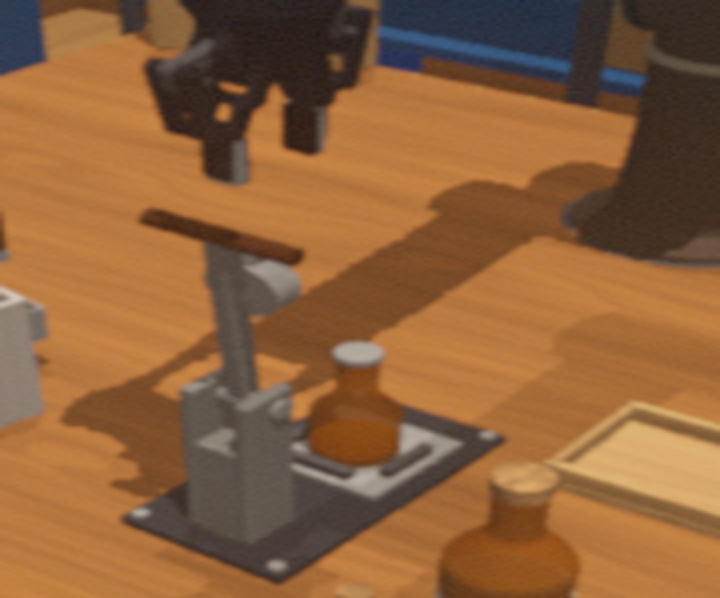

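Lever upright again, bottle standing. Fetch it.

Emit:
{"api": "arm_command", "payload": {
  "commands": [
    [[-0.5, -3, 0], [0, 0, -1.3], 0.2],
    [[-1.5, -7, 0], [0, 0, -1.3], 0.2],
    [[-2.5, -11, 0], [0, 0, -1.3], 0.2],
    [[-2.9, -12.4, 4], [0, 0, -1.3], 0.2],
    [[-2.9, -12.4, 9], [0, 0, -1.3], 0.2],
    [[-2.9, -12.4, 14], [0, 0, -1.3], 0.2],
    [[-2.9, -12.4, 19], [0, 0, -1.3], 0.2],
    [[-2.9, -12.4, 23.2], [0, 0, -1.3], 0.2]
  ]
}}

```text
time_s: 46.9
eef_pos: [0.5566, 0.0373, 0.1314]
tool_rot: [-0.001, 0.707, 0.707, -0.001]
wrist_force: [0.5, 0.4, 0.5]
opening: 0.0516
```

```bash
python3 -c "
from h import *
plan([.556,.037,.062],90)
s,im=save('wrist','w36.png')
for o in caps(cam('wrist',s),im,.144): print(o)
"
```

```text
now [0.5566 0.0373 0.1314] yaw 90.0 q6 -0.01 t 46.9 F [0.5 0.4 0.5] op 0.0516
shift cm [-0.03 -0.04  6.94] turn [-0.1  0.  -0. ]
(array([246.9, 128.8]), np.int32(171), array([0.5138, 0.1043]))
(array([455.3, 137.2]), np.int32(1254), array([0.6306, 0.0997]))
(array([252.7, 231.2]), np.int32(87), array([0.5123, 0.0421]))
(array([257. , 271.4]), np.int32(514), array([0.5129, 0.0134]))
(array([391.5, 271.8]), np.int32(529), array([0.6009, 0.0132]))
(array([377.7, 351.7]), np.int32(108), array([ 0.5956, -0.0529]))
(array([433.2, 383.5]), np.int32(490), array([ 0.6392, -0.0833]))
(array([463.3, 391. ]), np.int32(109), array([ 0.6631, -0.0908]))
```

View pics/w36.png

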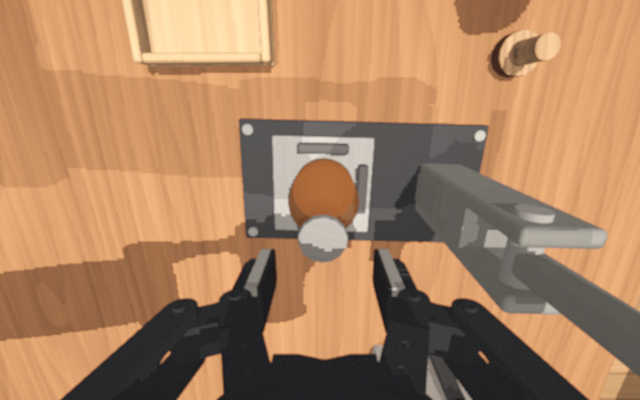

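Emit:
{"api": "arm_command", "payload": {
  "commands": [
    [[0, 0, 2.5], [0, 0, 0], 0.2],
    [[0, 0, 5], [0, 0, 0], 0.2],
    [[0, 0, 6.4], [0, 0, 0], 0.2],
    [[0, 0, 6.9], [0, 0, 0], 0.2],
    [[0, 0, 6.9], [0, 0, 0], -1],
    [[0, 0, 6.9], [0, 0, 0], -1],
    [[0, 0, 6.9], [0, 0, 0], -1],
    [[0, 0, 6.9], [0, 0, 0], -1]
  ],
  "force": 50
}}

```text
time_s: 47.75
eef_pos: [0.5592, 0.0374, 0.0661]
tool_rot: [0.001, 0.707, 0.707, 0.001]
wrist_force: [-0.2, 0.3, 0.4]
opening: 0.0299
```

Emit:
{"api": "arm_command", "payload": {
  "commands": [
    [[0, 0, 0], [0, 0, 0], -1],
    [[0, 0, -1], [0, 0, 0], -1],
    [[0, 0, -2.5], [0, 0, 0], -1],
    [[0, 0, -4], [0, 0, 0], -1],
    [[0, 0, -5.5], [0, 0, 0], -1],
    [[0, 0, -7], [0, 0, 0], -1],
    [[0, 0, -7], [0, 0, 0], -1]
  ]
}}

```text
time_s: 48.45
eef_pos: [0.5611, 0.0373, 0.1388]
tool_rot: [0.002, 0.707, 0.707, 0.002]
wrist_force: [0.6, 0.6, -2.6]
opening: 0.0297
```

```bash
python3 -c "
from h import *
plan([.4504,.28,.13],90)
save('wrist','w37.png')
"
```

```text
now [0.5611 0.0373 0.1388] yaw 90.0 q6 -0.01 t 48.5 F [ 0.6  0.6 -2.6] op 0.0297
shift cm [ 24.26 -11.09   0.8 ] turn [ 0.4  0.  -0. ]
```

View pics/w37.png

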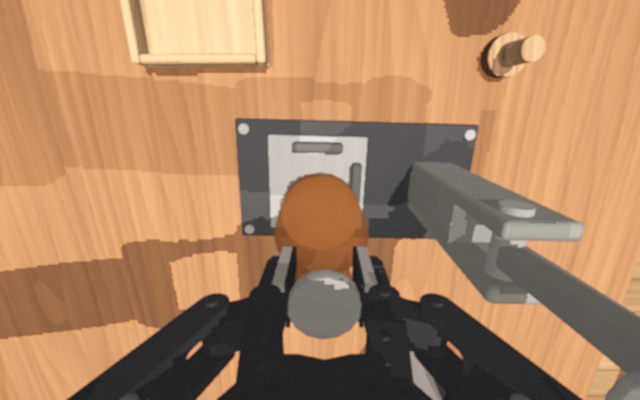

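Emit:
{"api": "arm_command", "payload": {
  "commands": [
    [[2, -1, 0], [0, 0, 0], -1],
    [[5, -3, 0], [0, 0, 0], -1],
    [[8.5, -5, 0], [0, 0, 0], -1],
    [[12, -7, 0], [0, 0, 0], -1],
    [[15.5, -9, 0], [0, 0, 0], -1],
    [[19, -10.5, 0], [0, 0, 0], -1],
    [[21.5, -11, 0], [0, 0, 0], -1],
    [[22.5, -11, 0], [0, 0, 0], -1]
  ]
}}

```text
time_s: 49.3
eef_pos: [0.4468, 0.2643, 0.1343]
tool_rot: [-0.001, 0.706, 0.708, -0.001]
wrist_force: [0.9, -1.4, -2.5]
opening: 0.0299
```

Emit:
{"api": "arm_command", "payload": {
  "commands": [
    [[0, 0, 0], [0, 0, 0], -1],
    [[0, 0, 2], [0, 0, 0], -1],
    [[0, 0, 4], [0, 0, 0], -1],
    [[0, 0, 6], [0, 0, 0], -1],
    [[0, 0, 7], [0, 0, 0], -1],
    [[0, 0, 7], [0, 0, 0], -1]
  ]
}}

```text
time_s: 49.9
eef_pos: [0.4471, 0.2605, 0.0632]
tool_rot: [-0.001, 0.708, 0.706, -0.002]
wrist_force: [-0.7, -0.1, -1.2]
opening: 0.0296
```

```bash
python3 -c "
from h import *
plan([.4504,.264,.056],90)
save('wrist','w38.png')
"
```

```text
now [0.4471 0.2605 0.0632] yaw 89.9 q6 0.45 t 49.9 F [-0.7 -0.1 -1.2] op 0.0296
shift cm [0.35 0.33 0.72] turn [-0.2  0.1 -0.1]
```

View pics/w38.png

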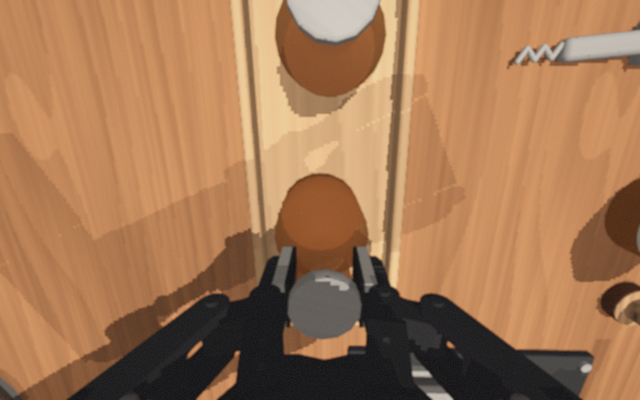

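Emit:
{"api": "arm_command", "payload": {
  "commands": [
    [[0, 0.2, 0.3], [0, 0, 0], -1],
    [[0, 0.3, 0.5], [0, 0, 0], -1],
    [[0, 0.3, 0.7], [0, 0, 0], -1],
    [[0, 0.3, 0.85], [0, 0, 0], -1],
    [[0, 0.3, 0.85], [0, 0, 0], -1]
  ]
}}

```text
time_s: 50.45
eef_pos: [0.4513, 0.2624, 0.0566]
tool_rot: [-0.0, 0.707, 0.707, -0.0]
wrist_force: [-0.2, -0.1, -1.8]
opening: 0.0298
```

Emit:
{"api": "arm_command", "payload": {
  "commands": [
    [[0, 0, 0], [0, 0, 0], -0.4],
    [[0, 0, 0], [0, 0, 0], -0.2],
    [[0, 0, 0], [0, 0, 0], 0.2],
    [[0, 0, 0], [0, 0, 0], 0.2],
    [[0, 0, 0], [0, 0, 0], 0.2],
    [[0, 0, -2], [0, 0, 0], 0.2],
    [[0, 0, -6], [0, 0, 0], 0.2],
    [[0, 0, -10], [0, 0, 0], 0.2]
  ]
}}

```text
time_s: 51.25
eef_pos: [0.4506, 0.262, 0.1569]
tool_rot: [-0.0, 0.707, 0.707, -0.001]
wrist_force: [0.8, -0.5, -0.1]
opening: 0.0511
```

```bash
python3 -c "
from h import *
plan([.4504,.1,.2],90)
"
```

```text
now [0.4506 0.262  0.1569] yaw 90.0 q6 0.44 t 51.2 F [ 0.8 -0.5 -0.1] op 0.0511
shift cm [-16.2   -0.02  -4.3 ] turn [-0.1  0.1 -0. ]
```

Emit:
{"api": "arm_command", "payload": {
  "commands": [
    [[0, 0, -5], [0, 0, 0], 0.2],
    [[-4, 0, -10], [0, 0, 0], 0.2],
    [[-8, -2, -12], [0, 0, 0], 0.2],
    [[-12, -4, -12], [0, 0, 0], 0.2],
    [[-17, -6, -12], [0, 0, 0], 0.2],
    [[-22, -8, -12], [0, 0, 0], 0.2],
    [[-27, -8, -12], [0, 0, 0], 0.2],
    [[-30, -8, -12], [0, 0, 0], 0.2]
  ]
}}

```text
time_s: 52.05
eef_pos: [0.3704, -0.0394, 0.2771]
tool_rot: [0.001, 0.707, 0.707, 0.0]
wrist_force: [0.3, -0.2, -0.6]
opening: 0.0512
```

```bash
python3 -c "
from h import *
plan([.4504,.1,.2],90)
save('scene','s40.png');s,im=save('top','t40.png')
for o in caps(cam('top'),im,.134): print(o)
"
```

```text
now [ 0.3704 -0.0394  0.2771] yaw 90.0 q6 -0.22 t 52.0 F [ 0.3 -0.2 -0.6] op 0.0512
shift cm [13.96  7.97  7.72] turn [ 0.1  0.  -0. ]
(array([187.8, 160.8]), np.int32(412), array([0.6815, 0.3491]))
(array([413.3, 172.1]), np.int32(1743), array([ 0.6599, -0.2687]))
(array([299.9, 153.6]), np.int32(154), array([0.7068, 0.0428]))
(array([403.2, 205.1]), np.int32(138), array([ 0.5681, -0.2396]))
(array([302.4, 214.7]), np.int32(985), array([0.5376, 0.0323]))
(array([172.8, 244.4]), np.int32(95), array([0.4528, 0.3746]))
(array([216.1, 246. ]), np.int32(96), array([0.4501, 0.2595]))
```

View pics/s40.png

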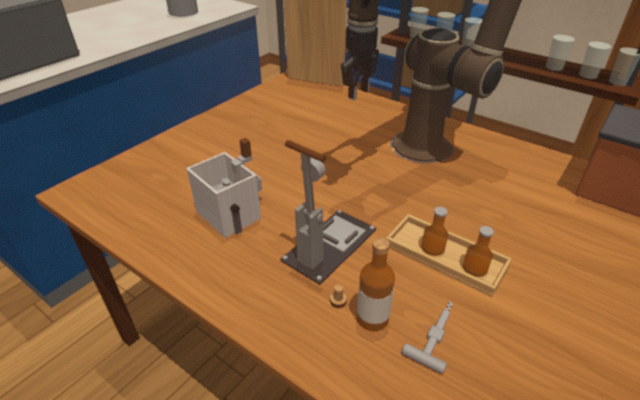

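View pics/t40.png

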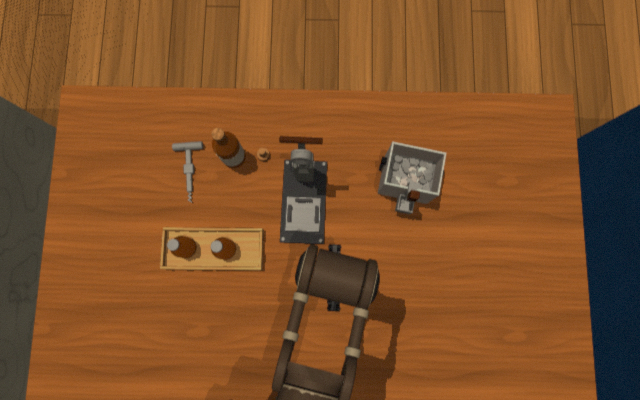

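Emit:
{"api": "arm_command", "payload": {
  "commands": [
    [[0, 0, 0], [0, 0, 0], 0.2],
    [[0, 0, 0], [0, 0, 0], 0.2],
    [[0, 0, 0], [0, 0, 0], 0.2]
  ]
}}

```text
time_s: 52.45
eef_pos: [0.3714, -0.0363, 0.2765]
tool_rot: [-0.0, 0.706, 0.708, 0.0]
wrist_force: [-1.0, -0.3, 0.7]
opening: 0.0511
```

```bash
python3 -c "
from h import *
print(manip.close_job())
"
```

```text
the job is handed in; nothing more can be done
None
```

I completed the task and handed it in at about 52 s of robot time; the hand-in gives no verdict. The dipper hangs on the bin's front lip. Both small bottles present (only two were there) were crimped in order, nearest first, and now stand in the tray.

- **Last checks:** In the final scene and top pictures the dipper hangs with its cup outside the bin. The bottles stand upright at about (0.453, 0.375) and (0.450, 0.260) m. The lever is upright, roughly 1.6 rad. The tall bottle, cork and extractor are where they started, and the gripper is clear of everything.
- **Crimping:** Each bottle's cap was measured within about 3 mm of the stage centre before the lever came down. The lever looked level over the first bottle, with about 12 N upward on the tool. The second was pressed onto its stop with up to 55 N.
- **What disagreed:** The fingertips sit about 36 mm behind the reported tool point. Because of this the first grasp of the dipper closed on air above its grip and moved nothing. I corrected for the offset from then on.

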